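Raise the cream jars to the label reader on the screw-jack stand

ROBOT

A 7-joint arm with a two-finger parallel gripper is mounted at the origin on the work surface. World frame = base frame: x ahead of the robot, y to its left, z up, the work surface at z = 0. Lengths are in m, angles in rad, forces in N, time in s.
With the tool pointing down it reaches from about 0.425 to 0.975 m from the base axis. Payload 16.7 kg.
Tool frame: the origin (TCP) lies midway between the tips of the shut fingers; the grasp point (between the pads) lies 19 mm behind it (bot.pinch_z is the distance from the TCP to the grasp point, in m); z points along the fingers, y is the line along which they close (so a half turn about z gives the same grasp; the last joint's range is limited). The gripper opens to 85 mm and grips with 20 to 120 N. Pads are 22 mm wide; open, the fingers measure 114 mm over their backs; the gripper's body (76 mm by 85 mm) begins 54 mm behind the grasp point. The pads swing forward as they close: fully open they stand 13 mm farther back than shut.
Start: joints at [-1.345, 0.426, 0.074, 1.606, -0.034, 1.111, -0.067], TCP at [0.248, 0.628, 0.207] pointing down, gripper open.
Joint ranges: [-2.85, 2.85], [-0.5, 2.14], [-1.23, 1.37], [0.21, 2.46], [-1.02, 4.16], [0.16, 2.05], [-2.73, 2.73]. Speed limits (rad/s): [1.89, 1.89, 2.39, 2.39, 3.01, 3.01, 3.01].

INTERFACE

Orientations are given as a rotation vector (axis times angle).
In Python, from station import bot, vision, job gives the robot as it stands.
- The arm moves only by the tool servo_tool, never from a script. Its argument "increments" is a list of rows, each a list of 4 numbers: the shift along the world's x, y, z in units of 50 mm (1.0 is 50 mm), then the turn about the world's z in degrees. A call has 1 to 10 rows; each row is the pose to reach, as a shift and turn from the pose commanded when the call began; what a row does not reach only later rows make up. A row lasts 1/10 s, in which the tool goes at most 50 mm and 8.59 degrees, less where a joint would pass 70% of its speed; a pose out of reach is approached as far as the arm can. A call with a gripper value outside its range is refused whole. "jaw" is the opening in per cent of the stroke, from 0 (shut) to 100 (fully open), set as the call begins (left out, the last holds). The fingers move at their own pace and stop on an object; "grip_force" is the grip in N (left out, the last holds). Time passes only in rows, so rows that repeat a pose let the fingers close. It gives the time, the measured TCP pose, the force, the opening and the grip force at its end, in the units of the state.
- bot.read_state(): the state, without advancing time (a new reading comes with each control period).
- vision.grab_frame(name): name is "scene" or "top"; returns a dict with "img" (480x640x3 uint8, red, green, blue), "depth" (480x640 float32, m along the optical axis (not along the pixel's ray), 0 where there is no reading), "mtx" (3x3 intrinsics, pixels), "eye" and "rotation" of the camera in the world. Camera axes: x right, y down, z forward; pixel columns grow to the right and rows downward; lengths in m; the calibration is good to about 2 mm. A picture is of the moment at which its call begins.
- job.finish_job(): hands the job in; it is judged then, once.
The state is a dict: "time": time; "qpos": joint angles; "joint_vel": joint speeds; "joint_torque": joint torques, N m; "eef_pos": TCP position; "orientation": TCP orientation; "wrist_force": force on the tool from outside, world axes, zero at the start; "ft_torque": the same for the moment, N m; "opening": opening from 0.0 (shut) to 1.0 (fully open); "grasp_force": force on a finger pad.
Only numpy, scipy, OpenCV 4.12 (cv2) and the standard library are available. Lean on these libraries where they do the work, as an engineer would, in place of code of your own. Each camera call takes 0.05 s, during which the arm holds its last target. There are 200 camera calls.

TASK

Book in the shoe-cream jars: stand every jar that is there upright on the white line of the lift stand's platform, each turned so that its yellow stripe faces straight at the black reader bar. Then fit the crank onto the square shaft beside the platform, wind the platform up with it until its black pointer is level with the red marker, and take the crank off and stand it back on the cork mat, socket down. At the end the jars must still stand on the line and face the reader; leave the red polish tin where it is.

Things in the scene. Friction and masses are not known exactly. Their poses are not given: they have to be found in the camera images.
- row (a point): middle of the white line (270 mm long) on the top face of the lift stand's dark grey platform. x points level from the line straight at the reader bar, y along the line, z up. The platform is 160 mm (x) by 300 mm (y), top 60 mm above the table when fully down; this point rises with it. Jars stand within 15 mm of the line, at most 130 mm from its middle, stripes within 14 degrees of +x
- stand: the lift stand, fixed; origin on the table under row, same axes. Green housing under the platform, 160 by 300 mm, 45 mm tall. Black reader bar with a dark red window that faces the platform: 300 mm long, 35 mm thick, 115 mm tall, near face at x +95 mm. Gearbox 70 by 70 mm, 70 mm tall at x -20, y -230 mm. Aluminium gauge post 125 mm tall at x 0, y +172 mm
- platform (a joint): height of the platform above its lowest position, in m, 0 to 0.055; driven only by the screw, 10 mm per turn; it stays where it is left
- screw (a joint): turn of the square shaft in rad: grows as the shaft turns CLOCKWISE seen from above, which raises the platform by 10 mm per full turn (0.00159 m per rad); 0 to 34.5 with stops at both ends; friction 0.07 N m, self-locking; starts at 0 (platform fully down)
- shaft_foot (a point): foot of the upright steel square shaft, in the middle of the gearbox's flat top, 70 mm above the table. The shaft is 14 mm square and 20 mm tall, with a 10 mm square tip 5 mm taller. z up; x and y are square to its faces and turn with it. A fitted crank has its origin here
- pointer (a point): tip of the platform's black pointer, beside the gauge post at the +y end of the platform; rises with the platform
- marker_tip (a point): tip of the red marker on the gauge post, stiff, not to be moved; the platform is right when the pointer is as high as this, within 4 mm
- marker (a joint): height of the red marker in m: the value that platform must reach; 0.024 to 0.042
- crank: steel crank, 0.38 kg, stands by itself socket down. Origin in the middle of its underside, z up, x along the arm to the knob. Square sleeve 36 mm wide and tall on a foot flange 50 mm square, 10 mm thick, with an 18 mm square socket 26 mm deep from below, sides along x and y: fits the shaft at any quarter turn, 15 degrees of play. On it a round collar; a flat arm 16 mm wide, 26 to 36 mm high, reaches 76 mm along +x
- collar (a point): middle of the crank's round steel collar, 28 mm in diameter, on its axis, 36 to 76 mm above its underside: grip it here to carry the crank, fingertips above the 36 mm tall sleeve; fingers on the crank's +y and -y sides clear the arm
- knob_mid (a point): middle of the crank's upright wooden knob, 24 mm in diameter and 52 mm tall, 65 mm from the crank's axis and 63 mm above its underside (knob spans 37 to 89 mm). The knob spins freely on its own upright axis, so it may be held without turning the hand while it is led round
- mat: cork mat on the table, 100 mm (x) by 150 mm (y), 6 mm thick, fixed; origin in the middle of its underside. The crank's parking place: its axis must stand over it; best with the arm pointing away from the stand, whose platform begins as little as 15 mm beyond the mat's +x edge
- jar1: shoe-cream jar, 48 mm in diameter, 55 mm tall, 0.14 kg, brown with a black lid; origin in the middle of its underside, z up; its +x axis points to the yellow stripe, which is 12 mm wide, runs down one side and continues on the lid from the middle to the rim. May be absent
- jar2: shoe-cream jar, 48 mm in diameter, 55 mm tall, 0.14 kg, dark red with a red lid; origin in the middle of its underside, z up; its +x axis points to the yellow stripe, which is 12 mm wide, runs down one side and continues on the lid from the middle to the rim. May be absent
- jar3: shoe-cream jar, 48 mm in diameter, 55 mm tall, 0.14 kg, blue with a dark blue lid; origin in the middle of its underside, z up; its +x axis points to the yellow stripe, which is 12 mm wide, runs down one side and continues on the lid from the middle to the rim. May be absent
- jar4: shoe-cream jar, 48 mm in diameter, 55 mm tall, 0.14 kg, black with a grey lid; origin in the middle of its underside, z up; its +x axis points to the yellow stripe, which is 12 mm wide, runs down one side and continues on the lid from the middle to the rim. May be absent
- jar1_stripe (a point): middle of the yellow stripe on the side of jar1, 24 mm out along its +x axis, 28 mm up
- jar2_stripe (a point): middle of the yellow stripe on the side of jar2, 24 mm out along its +x axis, 28 mm up
- jar3_stripe (a point): middle of the yellow stripe on the side of jar3, 24 mm out along its +x axis, 28 mm up
- jar4_stripe (a point): middle of the yellow stripe on the side of jar4, 24 mm out along its +x axis, 28 mm up
- polish: bystander: full red tin of polish, 70 mm in diameter, 45 mm tall, 0.3 kg
Mind the look-alikes: they are no part of the job. Several things have the shape of the crank; the one meant has the colours described above. Leave any pink look-alike of the jar1 alone.

How it is judged:
By the outcome, as a careful person would: the job done as asked, in the order asked, and still so for the second after the job is handed in, with the robot touching nothing.
Of jar1, jar2, jar3, jar4 only 2 to 3 are there at a start; the rules pass over those that are not, and their reading is None.
At some moment in a run one of jar1, jar2, jar3, jar4 may be knocked a few centimetres aside while the robot is not near it.
It also fails if it takes over 210 s, if anything falls off the work surface, if the arm or the gripper's body presses on something with over 40 N, if the wrist force passes 120 N, or if a joint passes its speed limit or range.

## Working session

There is one attempt and no reset: what is moved stays moved. The work goes in short steps, Python scripts to look and compute and a tool call to move; the robot and the scene stay as the last step left them, time stands still between calls to the robot, and variables do not carry over. Pictures are saved under pics/ and viewed, at most 14 in all, crops included, and the job is handed in when it is done.

Besides the shell and the picture viewer there is one more tool, called after ">>>" by a JSON object that holds its "name" and its "arguments". servo_tool: Moves the arm, as the interface text tells. Its arguments: {"type":"object","properties":{"increments":{"type":"array","items":{"type":"array","items":{"type":"number"}}},"jaw":{"type":"number"},"grip_force":{"type":"number"}},"required":["increments"]}

```bash
mkdir -p pics
cat > h.py <<'E'
import numpy as np, cv2
from station import bot, vision, job
def grab(n):
    f=vision.grab_frame(n); np.savez('%s.npz'%n,**{k:np.array(v) for k,v in f.items()}); return f
def load(n): return dict(np.load('%s.npz'%n))
def pt(f,u,v,z=None,d=None):
    K=f['mtx']; r=np.array([(u-K[0,2])/K[0,0],(v-K[1,2])/K[1,1],1.0]); w=f['rotation']@r
    if z is not None: return f['eye']+w*(z-f['eye'][2])/w[2]
    if d is None: d=f['depth'][int(round(v)),int(round(u))]
    return f['eye']+w*d
def proj(f,p):
    c=f['rotation'].T@(np.array(p)-f['eye']); q=f['mtx']@c; return q[:2]/q[2]
def save(f,name,box=None,s=1):
    im=f['img'][:,:,::-1]
    if box: im=im[box[1]:box[3],box[0]:box[2]]
    cv2.imwrite('pics/'+name,cv2.resize(im,None,fx=s,fy=s,interpolation=cv2.INTER_CUBIC))
E
python3 - <<'E'
from h import *
for n in('top','scene'):
    f=grab(n); save(f,n+'1.png',s=1.25); print(n,f['eye'],f['rotation'].round(3).tolist(),f['mtx'].tolist())
print(bot.read_state())
E
```

```text
top [ 0.30576503 -0.05979767  1.26380231] [-2.099, 2.161, -0.192] [[523.4246335926939, 0.0, 322.79877073871126], [0.0, 523.4246335926939, 243.6299618619841], [0.0, 0.0, 1.0]]
scene [ 0.96715237 -0.87640761  0.78458107] [-2.158, -0.536, 0.274] [[585.8514933866635, 0.0, 313.86384076424133], [0.0, 585.8514933866635, 239.35627949693043], [0.0, 0.0, 1.0]]
{'time': 0.1, 'qpos': array([-1.34449588,  0.42668561,  0.0738508 ,  1.60655673, -0.03413804,
        1.11079962, -0.06708341]), 'joint_vel': array([-0.00093436, -0.00107977, -0.00173144, -0.001249  ,  0.00056062,
       -0.00065206,  0.00202655]), 'joint_torque': array([ 8.75105878e-03, -9.51539898e+01,  3.77154127e+00, -4.64409077e+01,
        1.96393457e-02,  6.49064285e-03, -2.23620708e-05]), 'eef_pos': array([0.24760142, 0.62751003, 0.20616373]), 'orientation': array([-5.86852910e-01, -3.08611696e+00,  1.84996801e-03]), 'wrist_force': array([-0.65997502,  0.04653856,  0.23783088]), 'ft_torque': array([-0.05145041, -0.01315612,  0.00777257]), 'grasp_force': 0.0, 'opening': 1.0027278143143148}
```

View pics/top1.png

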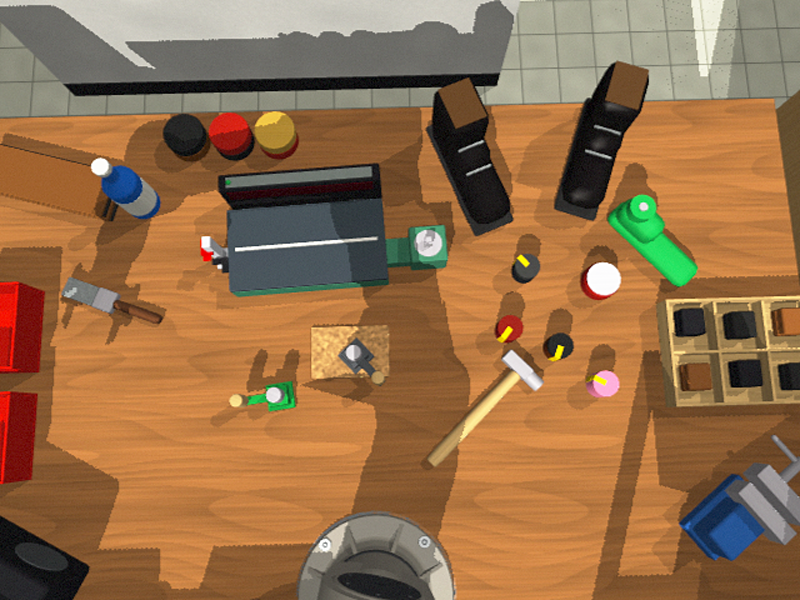

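View pics/scene1.png

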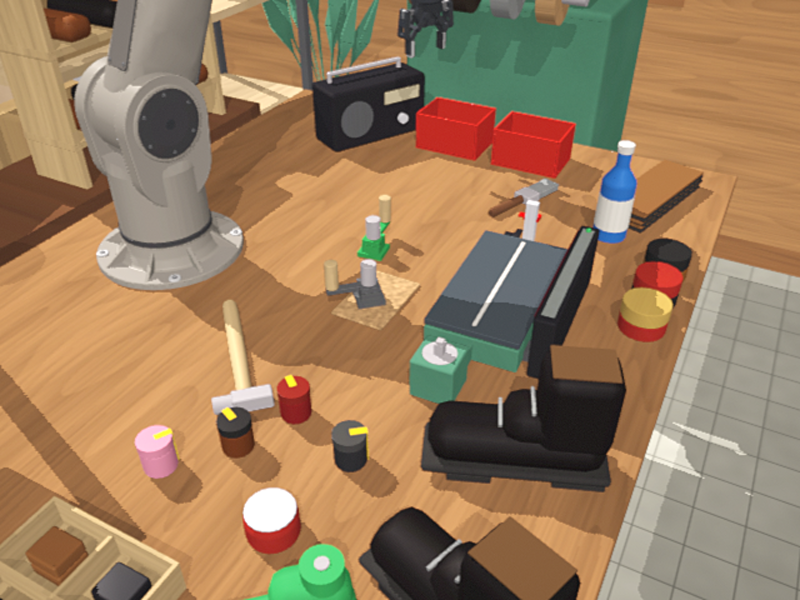

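The top view (at ×1.25) shows jar4 at (525,267), jar2 at (509,328) and jar1 at (558,346). The pink decoy is at (604,384), the crank on the mat at (353,353), and the shaft at (429,243). jar3 is absent.

```bash
sed -i "s/^    f=vision.grab_frame(n); /    f=dict(vision.grab_frame(n)); f['rotation']=cv2.Rodrigues(np.array(f['rotation'],float))[0]; /" h.py
python3 - <<'E'
from h import *
f=grab('top'); g=grab('scene')
print(f['rotation'].round(3))
save(f,'t2.png',(380,190,500,320),4.6)
save(f,'t3.png',(150,150,370,315),3.6)
# lid stripe estimates
hsv=cv2.cvtColor(f['img'],cv2.COLOR_RGB2HSV)
for n,(u,v) in dict(j4=(525,267),j2=(509,328),j1=(558,346),pink=(604,384),tin=(602,280),crank=(353,353),shaft=(429,243)).items():
    u/=1.25;v/=1.25; print(n,pt(f,u,v).round(4))
E
```

```text
[[-0.029 -0.984  0.176]
 [-1.     0.028 -0.006]
 [ 0.001 -0.176 -0.984]]
j4 [ 0.5872 -0.2995  0.0546]
j2 [ 0.4711 -0.262   0.0575]
j1 [ 0.435  -0.3512  0.056 ]
pink [ 0.3626 -0.431   0.055 ]
tin [ 0.5599 -0.4467  0.0445]
crank [0.4303 0.0272 0.0813]
shaft [ 0.63   -0.1175  0.0891]
```

View pics/t2.png

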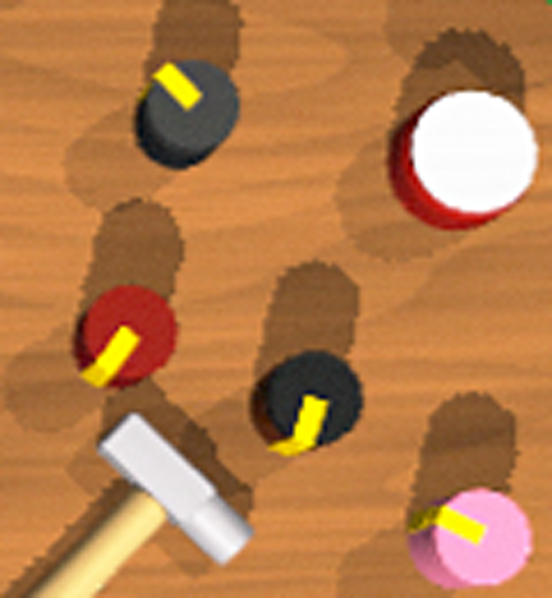

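View pics/t3.png

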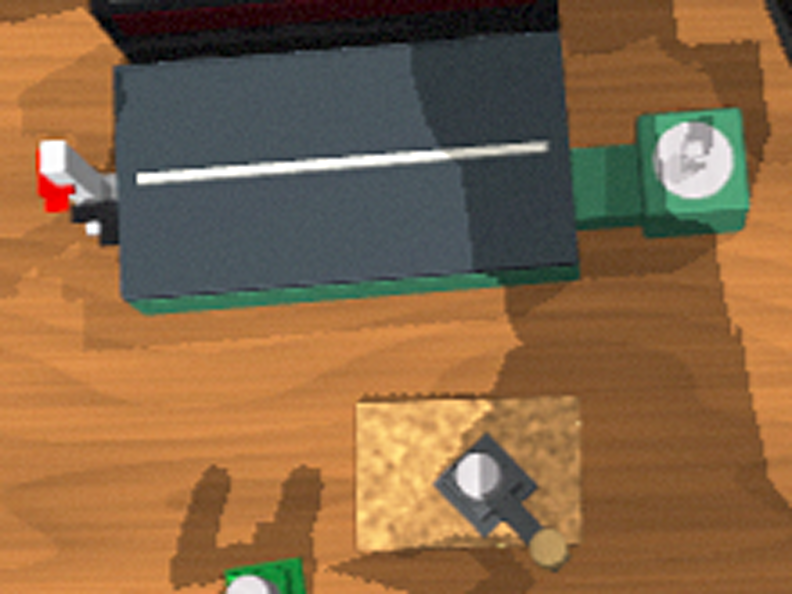

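Top crop (t2): jar4's lid is centred at about (194,104) with its stripe toward the upper left, jar2's at (130,333) with the stripe lower left, and jar1's at (315,398) with the stripe down. The hammer head lies below jar2. In t3 the line runs (137,180)–(547,147), the crank collar is at (478,475), the knob at (548,548) and the shaft at (693,150).

```bash
cat > jars.py <<'E'
from h import *
def jar(f,c0,z=0.055):
    # refine stripe direction: yellow pixels on lid plane
    hsv=cv2.cvtColor(f['img'],cv2.COLOR_RGB2HSV)
    m=(hsv[...,0]>22)&(hsv[...,0]<35)&(hsv[...,1]>180)&(hsv[...,2]>120)
    vs,us=np.nonzero(m); P=np.array([pt(f,u,v,z) for u,v in zip(us,vs)])
    d=P[:,:2]-c0; r=np.hypot(*d.T); s=(r<24); return np.degrees(np.arctan2(*d[s].mean(0)[::-1])),s.sum()
E
python3 - <<'E'
from jars import *
f=load('top'); g=load('scene')
for n,x,y in(('j4',194,104),('j2',130,333),('j1',315,398)):
    c=pt(f,380+x/4.6,190+y/4.6,0.055); print(n,c.round(4),jar(f,c[:2]))
T=lambda x,y,z:pt(f,150+x/3.6,150+y/3.6,z)
a,b=T(137,180,.06),T(547,147,.06); d=a-b; print('line',a,b,np.linalg.norm(d),'mid',(a+b)/2,'ydir deg',np.degrees(np.arctan2(d[1],d[0])))
yh=d/np.linalg.norm(d); xh=np.array([yh[1],-yh[0],0]); m=(a+b)/2
print('xh',xh,'shaft pred',m-.02*xh-.23*yh,'meas',T(693,150,.093),'mat?',T(468,475,.006))
c=T(478,475,.082);k=T(548,548,.095); print('collar',c,'knob',k,np.linalg.norm((k-c)[:2]),np.degrees(np.arctan2(*(k-c)[:2][::-1])))
for n in('scene',):
    u,v=proj(g,[*T(693,150,.09)[:2],.09]);print(u,v)
    a=g['img'][:,:,::-1]
    A=cv2.resize(a[260:330,320:390],None,fx=8,fy=8,interpolation=cv2.INTER_CUBIC)
    u,v=proj(g,[*(m+.172*yh)[:2],.09]);u,v=int(u),int(v);print(u,v)
    B=cv2.resize(a[v-30:v+40,u-15:u+15],None,fx=8,fy=8,interpolation=cv2.INTER_CUBIC)
    cv2.imwrite('pics/s2.png',np.hstack([A,B])); 
    cv2.imwrite('pics/t4.png',cv2.resize(f['img'][175:215,325:370,::-1],None,fx=14,fy=14,interpolation=cv2.INTER_CUBIC))
E
```

```text
j4 [ 0.5894 -0.3048  0.055 ] (np.float64(130.36240771943258), np.int64(286))
j2 [ 0.4713 -0.2649  0.055 ] (np.float64(21.24454159905091), np.int64(286))
j1 [ 0.4356 -0.3563  0.055 ] (np.float64(49.50957886606147), np.int64(286))
line [0.63489211 0.24930808 0.06      ] [ 0.64959258 -0.02110231  0.06      ] 0.2708096726117573 mid [0.64224235 0.11410288 0.06      ] ydir deg 93.1117389080758
xh [0.99852557 0.05428339 0.        ] shaft pred [ 0.63475702 -0.11664366  0.06      ] meas [ 0.63547122 -0.11589356  0.093     ] mat? [0.43950337 0.03848491 0.006     ]
collar [0.4312405  0.02626106 0.082     ] knob [ 0.38339418 -0.01720017  0.095     ] 0.0646386073235488 -137.74954758118142
350.49573528313573 274.09620252492766
422 175
```

View pics/s2.png

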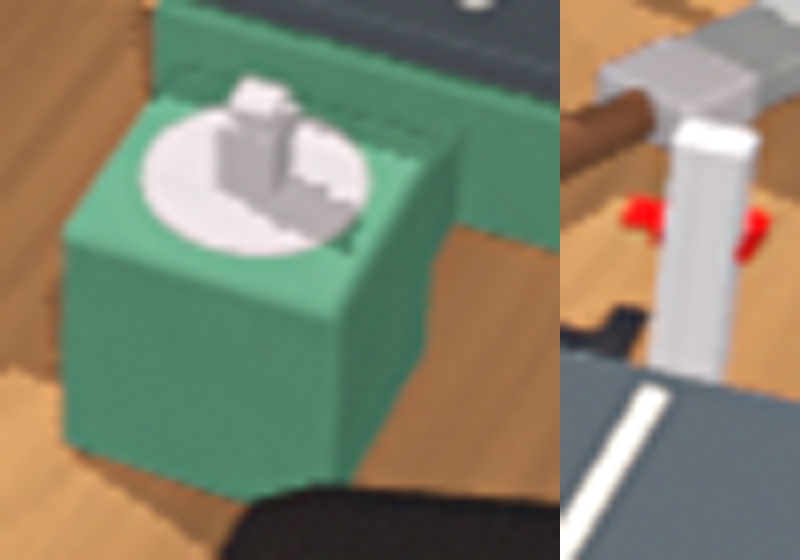

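View pics/t4.png

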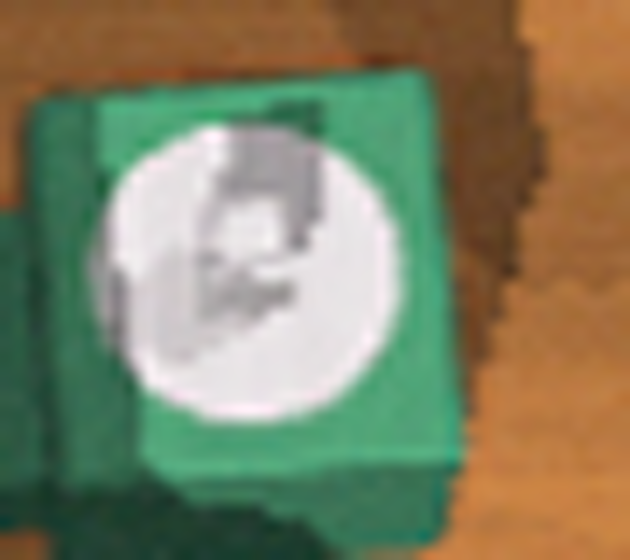

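```bash
sed -i 's/s=(r<24)/s=(r<0.021)/' jars.py
python3 - <<'E'
from jars import *
f=load('top'); g=load('scene')
for n,x,y in(('j4',194,104),('j2',130,333),('j1',315,398)):
    c=pt(f,380+x/4.6,190+y/4.6,0.055); print(n,c.round(4),jar(f,c[:2]))
C=np.array([.635,-.1163]); tiles=[]
# disc centre check is visual
def tile(F,u0,v0,w,s,ang):
    im=cv2.resize(F['img'][v0:v0+w,u0:u0+w,::-1],None,fx=s,fy=s,interpolation=cv2.INTER_CUBIC)
    for h,z0,z1 in((.007,.07,.09),(.005,.09,.095)):
        q=[]
        for k in range(4):
            t=np.radians(ang+45+90*k); r=h*2**.5
            q.append([ (proj(F,[C[0]+r*np.cos(t),C[1]+r*np.sin(t),z])-[u0,v0]+.5)*s-.5 for z in(z0,z1)])
        q=np.array(q).astype(int)
        if z0==.07: cv2.polylines(im,[q[:,0].reshape(-1,1,2)],True,(0,0,255),1)
        cv2.polylines(im,[q[:,1].reshape(-1,1,2)],True,(0,0,255) if z0==.07 else (255,0,0),1)
        for k in range(4): cv2.line(im,tuple(map(int,q[k,0])),tuple(map(int,q[k,1])),(0,0,255),1)
    return im
rows=[]
for F,(u,v) in((g,(337,263)),(f,(334,182))):
    rows.append(np.hstack([tile(F,u,v,22,9,a) for a in(3,18,33,48)]))
    raw=cv2.resize(F['img'][v:v+22,u:u+22,::-1],(198,198),interpolation=cv2.INTER_CUBIC)
    globals().setdefault('raws',[]).append(raw)
rows.append(np.hstack(raws+[tile(g,337,263,22,9,63),tile(f,334,182,22,9,63)]))
cv2.imwrite('pics/ov.png',np.vstack(rows))
E
```

```text
j4 [ 0.5894 -0.3048  0.055 ] (np.float64(37.804016270435596), np.int64(39))
j2 [ 0.4713 -0.2649  0.055 ] (np.float64(133.66856087819897), np.int64(43))
j1 [ 0.4356 -0.3563  0.055 ] (np.float64(157.3395155715033), np.int64(50))
```

View pics/ov.png

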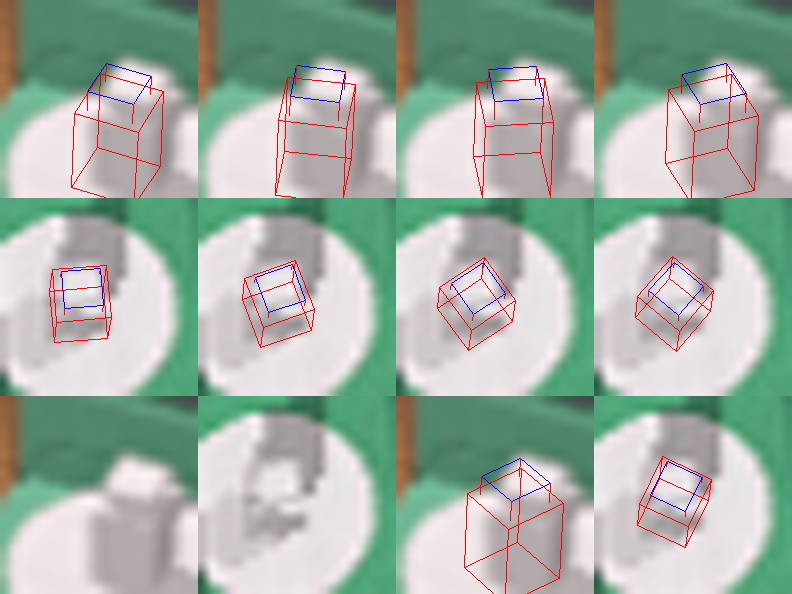

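Run:
```python
from h import *
def cost(F,u0,v0,w,ang,dx,dy,h=.007):
    s=8; im=F['img'][v0:v0+w,u0:u0+w].astype(float)
    def P(x,y,z): return (proj(F,[.635+x,-.1163+y,z])-[u0,v0]+[dx,dy]+.5)*s
    lab=np.zeros((w*s,w*s),np.uint8); lid=0
    e=F['eye']
    for h,z0,z1,l0 in((.007,.07,.09,1),(.005,.09,.095,6)):
        c=[np.radians(ang+45+90*k) for k in range(4)]; c=[(h*2**.5*np.cos(t),h*2**.5*np.sin(t)) for t in c]
        for k in range(4):
            a,b=c[k],c[(k+1)%4]; n=np.array(a)+np.array(b)
            if n@(e[:2]-[.635,-.1163])>0:
                # same normal -> same label for body & tip
                cv2.fillPoly(lab,[np.array([P(*a,z0),P(*b,z0),P(*b,z1),P(*a,z1)]).astype(int)],1+k)
        cv2.fillPoly(lab,[np.array([P(*q,z1) for q in c]).astype(int)],5 if z1<.091 else 6)
    # soft fractions -> least squares of colours
    A=np.stack([cv2.resize((lab==l).astype(float),(w,w),interpolation=cv2.INTER_AREA).ravel() for l in range(1,7)],1)
    fg=A.sum(1)>.3; A=A[fg]; y=im.reshape(-1,3)[fg]
    A=np.hstack([A,(1-A.sum(1))[:,None]]); 
    x,*_=np.linalg.lstsq(A,y,rcond=1e-6); r=y-A@x
    return (r**2).mean()
for nm,u0,v0,w in(('scene',337,260,28),('top',330,178,28)):
    F=load(nm); R=[]
    for ang in range(0,90,5):
        R.append(min((cost(F,u0,v0,w,ang,dx,dy),ang,dx,dy) for dx in np.arange(-2,3.1,.5) for dy in np.arange(-2,3.1,.5)))
    print(nm,[(round(r[0]),*r[1:]) for r in sorted(R)[:8]])
```

```text
scene [(111, 10, np.float64(2.0), np.float64(0.0)), (126, 5, np.float64(2.0), np.float64(0.0)), (133, 20, np.float64(2.0), np.float64(0.0)), (136, 15, np.float64(2.0), np.float64(0.0)), (138, 0, np.float64(2.0), np.float64(0.0)), (156, 25, np.float64(2.0), np.float64(0.0)), (174, 85, np.float64(1.5), np.float64(0.5)), (188, 30, np.float64(2.0), np.float64(0.0))]
top [(139, 5, np.float64(-0.5), np.float64(-0.5)), (140, 10, np.float64(-0.5), np.float64(-0.5)), (170, 80, np.float64(-0.5), np.float64(0.0)), (181, 75, np.float64(-0.5), np.float64(0.0)), (186, 0, np.float64(-0.5), np.float64(-0.5)), (213, 85, np.float64(-2.0), np.float64(-0.5)), (242, 15, np.float64(-0.5), np.float64(0.0)), (258, 65, np.float64(-1.0), np.float64(-0.5))]
```

>>> {"name": "servo_tool", "arguments": {"increments": [[6, -7.5, 0, 0], [6, -7.5, 0, 0], [6, -7.5, 0, 0], [6, -7.5, 0, 0], [6, -7.5, 0, 0], [6, -7.5, 0, 0], [6, -7.5, 0, 0], [6, -7.5, 0, 0], [6, -7.5, 0, 0], [6, -7.5, 0, 0]], "jaw": 85, "grip_force": 30}}

```text
time: 1.2
eef_pos: [0.5498, 0.2489, 0.2069]
orientation: [0.592, 3.084, -0.001]
wrist_force: [-0.1, 0.8, 0.0]
opening: 0.844
grasp_force: 0.0
```

>>> {"name": "servo_tool", "arguments": {"increments": [[0, -6, 0, 0], [0, -6, 0, 0], [0, -6, 0, 0], [0, -6, 0, 0], [0, -6, 0, 0], [0, -6, 0, 0], [0, -6, 0, 0], [0, -6, 0, 0], [0, -6, 0, 0], [0, -6, 0, 0]]}}

```text
time: 2.2
eef_pos: [0.5478, -0.0458, 0.2067]
orientation: [-0.584, -3.087, -0.0]
wrist_force: [-0.8, 1.1, 0.3]
opening: 0.853
grasp_force: 0.0
```

```bash
cat >> h.py <<'E'
def yaw():
    s=bot.read_state(); R=cv2.Rodrigues(np.array(s['orientation']))[0]; return np.degrees(np.arctan2(R[1,1],R[0,1]))
def to(x,y,z,a=None,bias=(0,0,0)):
    s=bot.read_state(); p=s['eef_pos']; d=(np.array([x,y,z])-p)/.05
    print('t',round(s['time'],1),'p',np.round(p,4),'yaw',round(yaw(),1),'q',np.round(s['qpos'],2),'F',np.round(s['wrist_force'],1),'op',round(s['opening'],2),'-> d',d.round(3), None if a is None else round((a-yaw()),1))
E
python3 -c "
from h import *
to(.4713,-.2649,.12,65)"
```

```text
t 2.2 p [ 0.5478 -0.0458  0.2067] yaw 68.6 q [-0.37  0.23  0.4   1.91 -0.1   1.02  1.27] F [-0.8  1.1  0.3] op 0.85 -> d [-1.53  -4.383 -1.734] -3.6
```

>>> {"name": "servo_tool", "arguments": {"increments": [[-1.53, -4.38, -1.7, -3.6], [-1.53, -4.38, -1.7, -3.6], [-1.53, -4.38, -1.7, -3.6], [-1.53, -4.38, -1.7, -3.6], [-1.53, -4.38, -1.7, -3.6], [-1.53, -4.38, -1.7, -3.6], [-1.53, -4.38, -1.7, -3.6], [-1.53, -4.38, -1.7, -3.6]]}}

```text
time: 3.0
eef_pos: [0.4722, -0.2648, 0.1219]
orientation: [0.68, 3.067, 0.001]
wrist_force: [0.2, 0.1, 1.0]
opening: 0.849
grasp_force: 0.0
```

```bash
python3 -c "
from h import *
to(.4713,-.2649,.016,65)
f=grab('top'); save(f,'t5.png',(360,190,500,320),4.2)
g=grab('scene'); save(g,'s5.png',(150,230,330,400),3.3)"
```

```text
t 3.0 p [ 0.4722 -0.2648  0.1219] yaw 65.0 q [-0.01  0.33  0.49  2.01 -0.21  0.85  1.73] F [0.2 0.1 1. ] op 0.85 -> d [-0.018 -0.003 -2.119] 0.0
```

View pics/s5.png

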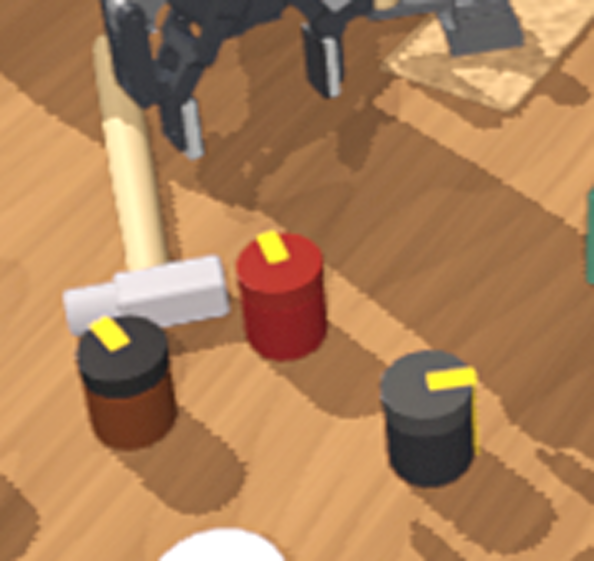

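The gripper hangs over the red jar2 (jar at about (282,300)). The path between the hammer head and jar1 is clear, so I'm descending and gripping.

>>> {"name": "servo_tool", "arguments": {"increments": [[0, 0, -0.7, 0], [0, 0, -1.4, 0], [0, 0, -1.9, 0], [0, 0, -2.1, 0], [0, 0, -2.1, 0], [0, 0, -2.1, 0]]}}

```text
time: 3.7
eef_pos: [0.472, -0.2661, 0.0178]
orientation: [0.682, 3.066, -0.0]
wrist_force: [0.1, 0.6, 0.4]
opening: 0.848
grasp_force: 0.0
```

>>> {"name": "servo_tool", "arguments": {"increments": [[0, 0, 0, 0], [0, 0, 0, 0], [0, 0, 0, 0], [0, 0, 0, 0], [0, 0, 0, 0], [0, 0, 0, 0]], "jaw": 0}}

```text
time: 4.3
eef_pos: [0.4722, -0.2662, 0.0181]
orientation: [0.683, 3.064, 0.0]
wrist_force: [-1.5, 2.4, 11.8]
opening: 0.546
grasp_force: 28.8
```

>>> {"name": "servo_tool", "arguments": {"increments": [[0, 0, 0.5, 0], [0, 0, 1.3, 0], [0, 0, 2.1, 0], [0, 0, 2.9, 0], [0, 0, 3, 0], [0, 0, 3, 0]]}}

```text
time: 4.9
eef_pos: [0.4719, -0.2662, 0.1682]
orientation: [0.683, 3.063, 0.001]
wrist_force: [-0.6, 0.5, -3.1]
opening: 0.538
grasp_force: 32.0
```

```bash
python3 -c "
from h import *
M=np.array([.6423,.1141]);yh=np.array([-.0543,.9985])
for s in(.105,.02,-.065): print(s,M+s*yh)
to(*(M+.105*yh),.20,65-130.6)"
```

```text
0.105 [0.6365985 0.2189425]
0.02 [0.641214 0.13407 ]
-0.065 [0.6458295 0.0491975]
t 4.9 p [ 0.4719 -0.2662  0.1682] yaw 64.9 q [-0.04  0.27  0.52  1.97 -0.17  0.94  1.7 ] F [-0.6  0.5 -3.1] op 0.54 -> d [3.293 9.703 0.636] -130.5
```

>>> {"name": "servo_tool", "arguments": {"increments": [[3, 6, 0.8, -86], [3, 6, 0.8, -86], [3, 6, 0.8, -86], [3, 6, 0.8, -86], [3, 6, 0.8, -86], [3, 6, 0.8, -86], [3, 6, 0.8, -86], [3, 6, 0.8, -86], [3, 6, 0.8, -86], [3, 6, 0.8, -86]]}}

```text
time: 5.9
eef_pos: [0.6206, 0.0345, 0.2049]
orientation: [-2.531, -1.861, 0.004]
wrist_force: [0.1, -0.9, -1.9]
opening: 0.544
grasp_force: 31.9
```

```bash
python3 -c "
from h import *
to(.6366,.2189,.20,65-130.6)"
```

```text
t 5.9 p [0.6206 0.0345 0.2049] yaw -17.3 q [-0.68  0.41  0.69  1.76 -0.29  1.08 -0.19] F [ 0.1 -0.9 -1.9] op 0.54 -> d [ 0.32   3.688 -0.098] -48.3
```

>>> {"name": "servo_tool", "arguments": {"increments": [[0.32, 3.69, -0.1, -48], [0.32, 3.69, -0.1, -48], [0.32, 3.69, -0.1, -48], [0.32, 3.69, -0.1, -48], [0.32, 3.69, -0.1, -48], [0.32, 3.69, -0.1, -48], [0.32, 3.69, -0.1, -48], [0.32, 3.69, -0.1, -48], [0.32, 3.69, -0.1, -48]]}}

```text
time: 6.8
eef_pos: [0.6371, 0.2179, 0.2013]
orientation: [3.067, 0.681, -0.001]
wrist_force: [0.7, -0.4, -0.4]
opening: 0.541
grasp_force: 31.9
```

```bash
python3 -c "
from h import *
to(.6366,.2189,.0795,65-130.6)"
```

```text
t 6.8 p [0.6371 0.2179 0.2013] yaw -65.0 q [-1.01  0.56  0.85  1.65 -0.45  1.15 -1.17] F [ 0.7 -0.4 -0.4] op 0.54 -> d [-0.01   0.019 -2.436] -0.6
```

>>> {"name": "servo_tool", "arguments": {"increments": [[0, 0, -0.8, -0.6], [0, 0, -1.6, -0.6], [0, 0, -2.1, -0.6], [0, 0, -2.3, -0.6], [0, 0, -2.4, -0.6], [0, 0, -2.43, -0.6], [0, 0, -2.46, -0.6], [0, 0, -2.46, -0.6]]}}

```text
time: 7.6
eef_pos: [0.6377, 0.2186, 0.0797]
orientation: [-3.07, -0.663, -0.002]
wrist_force: [0.1, -0.6, -0.9]
opening: 0.548
grasp_force: 31.9
```

>>> {"name": "servo_tool", "arguments": {"increments": [[0, 0, 0, 0], [0, 0, 0, 0], [0, 0, 0, 0], [0, 0, 0, 0]], "jaw": 70}}

```text
time: 8.0
eef_pos: [0.6373, 0.2184, 0.079]
orientation: [-3.071, -0.662, -0.0]
wrist_force: [0.2, -0.5, -0.5]
opening: 0.699
grasp_force: 0.0
```

>>> {"name": "servo_tool", "arguments": {"increments": [[0, 0, 0.5, 0], [0, 0, 1.3, 0], [0, 0, 2.1, 0], [0, 0, 2.5, 0], [0, 0, 2.5, 0]]}}

```text
time: 8.5
eef_pos: [0.6387, 0.2185, 0.2071]
orientation: [-3.07, -0.662, -0.007]
wrist_force: [-0.4, 0.6, -0.8]
opening: 0.703
grasp_force: 0.0
```

>>> {"name": "servo_tool", "arguments": {"increments": [[-0.4, -5, 0, 60], [-0.4, -5, 0, 60], [-0.4, -5, 0, 60], [-0.4, -5, 0, 60], [-0.4, -5, 0, 60], [-0.4, -5, 0, 60], [-0.4, -5, 0, 60], [-0.4, -5, 0, 60]], "jaw": 85}}

```text
time: 9.3
eef_pos: [0.6169, -0.0321, 0.2034]
orientation: [-2.326, -2.111, 0.0]
wrist_force: [0.5, 0.3, -0.3]
opening: 0.852
grasp_force: 0.0
```

```bash
cat > st.py <<'E'
from h import *
def lid(f,c,z,rad=.03):
    """yellow on lid: fit stripe as 12mm x 24mm; returns end nearest centre and direction, by rasterised fit"""
    hsv=cv2.cvtColor(f['img'],cv2.COLOR_RGB2HSV)
    m=(hsv[...,0]>22)&(hsv[...,0]<35)&(hsv[...,1]>150)&(hsv[...,2]>100)
    vs,us=np.nonzero(m); P=np.array([pt(f,u,v,z)[:2] for u,v in zip(us,vs)])
    d=P-np.array(c); P=P[np.hypot(*d.T)<.021]; mu=P.mean(0); w,V=np.linalg.eigh(np.cov((P-mu).T)); a=V[:,1]
    if a@(mu-c)<0:a=-a
    e=mu-np.array(c)
    return 'n',len(P),'via centre',np.degrees(np.arctan2(e[1],e[0])).round(1),'pca',np.degrees(np.arctan2(a[1],a[0])).round(1),'centroid r',np.hypot(*e).round(4)
E
python3 -c "
from st import *
f=grab('top'); save(f,'t6.png',(170,150,500,330),2.4)
print(lid(f,(.6366,.2189),.115))
print('j1',lid(f,(.4356,-.3563),.055),'j4',lid(f,(.5894,-.3048),.055))
to(.4356,-.3563,.12,70)"
```

```text
('n', 40, 'via centre', np.float64(0.3), 'pca', np.float64(11.3), 'centroid r', np.float64(0.0107))
j1 ('n', 51, 'via centre', np.float64(157.9), 'pca', np.float64(156.7), 'centroid r', np.float64(0.0098)) j4 ('n', 39, 'via centre', np.float64(38.0), 'pca', np.float64(40.4), 'centroid r', np.float64(0.0114))
t 9.3 p [ 0.617  -0.0318  0.2034] yaw -5.9 q [-0.55  0.39  0.65  1.77 -0.27  1.07  0.09] F [-0.9  0.5  0.1] op 0.85 -> d [-3.628 -6.491 -1.668] 75.9
```

View pics/t6.png

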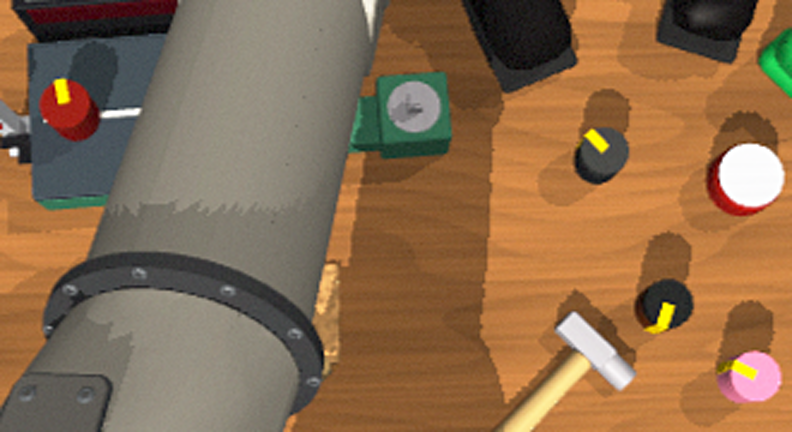

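jar2 stands on the line at about (68,110) in the crop, stripe toward the reader. jar1 and jar4 haven't moved. Next is jar1.

>>> {"name": "servo_tool", "arguments": {"increments": [[-3.63, -6.49, -1, 76], [-3.63, -6.49, -1, 76], [-3.63, -6.49, -1, 76], [-3.63, -6.49, -1, 76], [-3.63, -6.49, -1, 76], [-3.63, -6.49, -1, 76], [-3.63, -6.49, -1, 76], [-3.63, -6.49, -1, 76], [-3.63, -6.49, -1, 76], [-3.63, -6.49, -1, 76]]}}

```text
time: 10.35
eef_pos: [0.4344, -0.3575, 0.1532]
orientation: [-0.539, -3.094, 0.0]
wrist_force: [0.6, 0.9, -0.0]
opening: 0.852
grasp_force: 0.0
```

```bash
python3 -c "
from h import *
to(.4356,-.3563,.016,70)"
```

```text
t 10.3 p [ 0.4344 -0.3575  0.1532] yaw 70.2 q [ 0.19  0.32  0.47  1.94 -0.18  0.92  1.98] F [ 0.6  0.9 -0. ] op 0.85 -> d [ 0.025  0.024 -2.744] -0.2
```

>>> {"name": "servo_tool", "arguments": {"increments": [[0, 0, -0.8, 0], [0, 0, -1.6, 0], [0, 0, -2.2, 0], [0, 0, -2.6, 0], [0, 0, -2.7, 0], [0, 0, -2.7, 0], [0, 0, -2.7, 0]]}}

```text
time: 11.05
eef_pos: [0.4363, -0.3564, 0.0197]
orientation: [0.538, 3.094, -0.001]
wrist_force: [0.3, 0.6, -0.3]
opening: 0.853
grasp_force: 0.0
```

>>> {"name": "servo_tool", "arguments": {"increments": [[0, 0, 0, 0], [0, 0, 0, 0], [0, 0, 0, 0], [0, 0, 0, 0], [0, 0, 0, 0], [0, 0, 0, 0]], "jaw": 0}}

```text
time: 11.65
eef_pos: [0.4366, -0.3565, 0.02]
orientation: [0.536, 3.093, -0.001]
wrist_force: [-0.4, 1.4, 9.9]
opening: 0.545
grasp_force: 29.3
```

>>> {"name": "servo_tool", "arguments": {"increments": [[0, 0, 0.6, 0], [0, 0, 1.5, 0], [0, 0, 2.5, 0], [1, 1, 3.5, -8], [2, 2, 3.7, -16], [4.1, 9.8, 3.7, -154], [4.1, 9.8, 3.7, -154], [4.1, 9.8, 3.7, -154], [4.1, 9.8, 3.7, -154], [4.1, 9.8, 3.7, -154]]}}

```text
time: 12.65
eef_pos: [0.568, -0.0829, 0.1953]
orientation: [1.893, 2.507, 0.001]
wrist_force: [1.1, -0.8, -1.7]
opening: 0.543
grasp_force: 32.0
```

```bash
python3 -c "
from h import *
to(.6412,.1341,.20,70-154.2)"
```

```text
t 12.7 p [ 0.568  -0.0829  0.1953] yaw 15.9 q [-0.44  0.31  0.58  1.88 -0.2   1.02  0.5 ] F [ 1.1 -0.8 -1.7] op 0.54 -> d [1.465 4.34  0.094] -100.1
```

>>> {"name": "servo_tool", "arguments": {"increments": [[1.46, 4.34, 0.1, -80], [1.46, 4.34, 0.1, -80], [1.46, 4.34, 0.1, -80], [1.46, 4.34, 0.1, -80], [1.46, 4.34, 0.1, -80], [1.46, 4.34, 0.1, -80], [1.46, 4.34, 0.1, -80], [1.46, 4.34, 0.1, -80], [1.46, 4.34, 0.1, -80], [1.46, 4.34, 0.1, -80]]}}

```text
time: 13.65
eef_pos: [0.6406, 0.1326, 0.1999]
orientation: [-3.061, -0.704, -0.0]
wrist_force: [-0.4, 0.7, -2.0]
opening: 0.54
grasp_force: 32.0
```

```bash
python3 -c "
from h import *
to(.6412,.1341,.082,70-154.2)"
```

```text
t 13.7 p [0.6406 0.1326 0.1999] yaw -64.1 q [-0.89  0.51  0.83  1.7  -0.42  1.12 -1.06] F [-0.4  0.7 -2. ] op 0.54 -> d [ 0.013  0.03  -2.358] -20.1
```

>>> {"name": "servo_tool", "arguments": {"increments": [[0, 0, -0.4, -20], [0, 0, -0.8, -20], [0, 0, -1.2, -20], [0, 0, -1.7, -20], [0, 0, -2.1, -20], [0, 0, -2.3, -20], [0, 0, -2.36, -20], [0, 0, -2.39, -20], [0, 0, -2.39, -20], [0, 0, -2.39, -20]]}}

```text
time: 14.65
eef_pos: [0.6412, 0.1325, 0.081]
orientation: [-3.136, -0.172, -0.002]
wrist_force: [-0.1, 0.0, -2.5]
opening: 0.542
grasp_force: 32.0
```

>>> {"name": "servo_tool", "arguments": {"increments": [[0, 0, 0, 0], [0, 0, 0, 0], [0, 0, 0, 0], [0, 0, 0, 0]], "jaw": 68}}

```text
time: 15.05
eef_pos: [0.6408, 0.1324, 0.0802]
orientation: [-3.137, -0.171, -0.0]
wrist_force: [-0.4, 0.1, -0.5]
opening: 0.683
grasp_force: 0.0
```

>>> {"name": "servo_tool", "arguments": {"increments": [[0, 0, 0.5, 0], [0, 0, 1.3, 0], [0, 0, 2.1, 0], [0, 0, 2.5, 0], [0, 0, 2.5, 0]]}}

```text
time: 15.55
eef_pos: [0.6422, 0.1324, 0.2082]
orientation: [-3.135, -0.171, -0.007]
wrist_force: [-0.4, -0.9, -0.2]
opening: 0.679
grasp_force: 0.0
```

>>> {"name": "servo_tool", "arguments": {"increments": [[-1, -8, -0.4, 90], [-1, -8, -0.4, 90], [-1, -8, -0.4, 90], [-1, -8, -0.4, 90], [-1, -8, -0.4, 90], [-1, -8, -0.4, 90], [-1, -8, -0.4, 90], [-1, -8, -0.4, 90], [-1, -8, -0.4, 90], [-1, -8, -0.4, 90]], "jaw": 85}}

```text
time: 16.55
eef_pos: [0.5891, -0.2707, 0.1841]
orientation: [-2.198, -2.244, 0.002]
wrist_force: [0.4, 0.7, -0.6]
opening: 0.847
grasp_force: 0.0
```

```bash
python3 -c "
from st import *
f=grab('top')
print(lid(f,(.6366,.2189),.115),lid(f,(.6412,.1341),.115))
for c in((.5894,-.3048),): print('j4',lid(f,c,.055))
to(.5894,-.3048,.12,65)
save(f,'t7.png',(165,155,385,245),3.6)"
```

```text
('n', 40, 'via centre', np.float64(0.3), 'pca', np.float64(11.3), 'centroid r', np.float64(0.0107)) ('n', 54, 'via centre', np.float64(-20.7), 'pca', np.float64(7.7), 'centroid r', np.float64(0.01))
j4 ('n', 0, 'via centre', np.float64(nan), 'pca', np.float64(nan), 'centroid r', np.float64(nan))
t 16.6 p [ 0.5897 -0.2692  0.1842] yaw 1.9 q [-0.1   0.45  0.58  1.72 -0.28  1.06  0.6 ] F [-0.3  0.1 -0.3] op 0.85 -> d [-0.005 -0.712 -1.284] 63.1st.py:7: RuntimeWarning: Mean of empty slice.
  d=P-np.array(c); P=P[np.hypot(*d.T)<.021]; mu=P.mean(0); w,V=np.linalg.eigh(np.cov((P-mu).T)); a=V[:,1]
  ret = um.true_divide(
  avg = a.mean(axis, **keepdims_kw)
st.py:7: RuntimeWarning: Degrees of freedom <= 0 for slice
  d=P-np.array(c); P=P[np.hypot(*d.T)<.021]; mu=P.mean(0); w,V=np.linalg.eigh(np.cov((P-mu).T)); a=V[:,1]
  c *= np.true_divide(1, fact)
  c *= np.true_divide(1, fact)
```

View pics/t7.png

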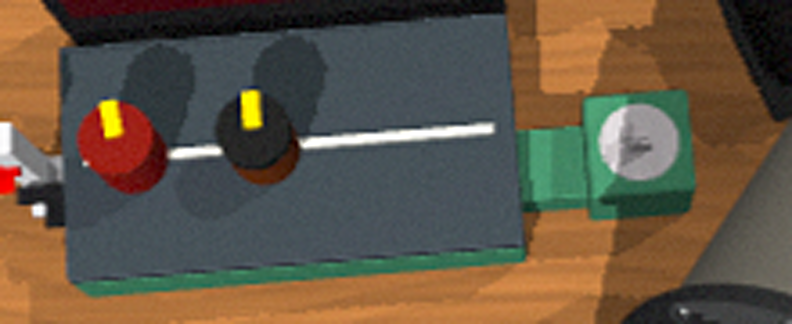

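Both jars are on the line with their stripes up toward the reader: jar2's lid at (115,137), jar1's at (252,131). Next is jar4.

>>> {"name": "servo_tool", "arguments": {"increments": [[0, -0.7, -0.5, 63], [0, -0.7, -0.5, 63], [0, -0.7, -0.5, 63], [0, -0.7, -0.5, 63], [0, -0.7, -0.5, 63], [0, -0.7, -0.5, 63], [0, -0.7, -0.5, 63], [0, -0.7, -0.5, 63], [0, -0.7, -0.5, 63], [0, -0.7, -0.5, 63]]}}

```text
time: 17.6
eef_pos: [0.5906, -0.3022, 0.1596]
orientation: [-0.709, -3.06, -0.0]
wrist_force: [-0.6, 0.7, 0.1]
opening: 0.852
grasp_force: 0.0
```

```bash
python3 -c "
from h import *
to(.5894,-.3048,.018,65)
g=grab('scene'); save(g,'s8.png',(150,200,440,400),2.7)"
```

```text
t 17.6 p [ 0.5906 -0.3022  0.1596] yaw 63.9 q [ 0.15  0.46  0.31  1.69 -0.16  1.01  1.63] F [-0.6  0.7  0.1] op 0.85 -> d [-0.024 -0.052 -2.832] 1.1
```

View pics/s8.png

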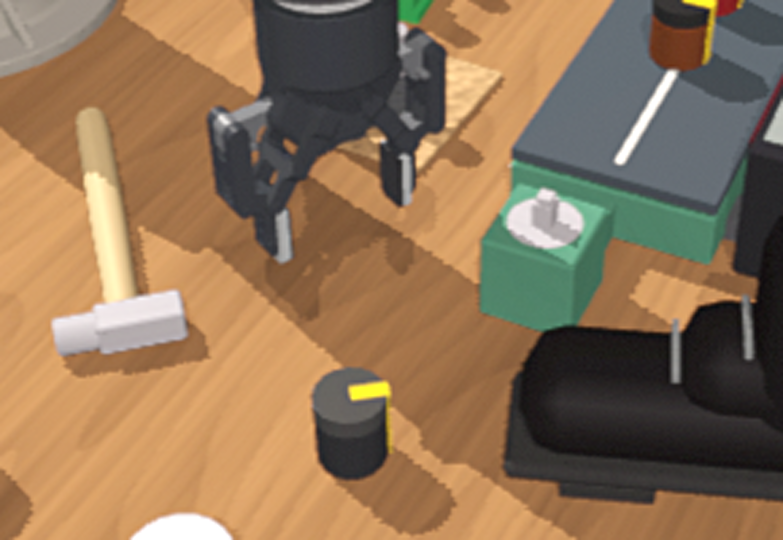

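jar4 at (350,420) hasn't moved, so I'm descending on it.

>>> {"name": "servo_tool", "arguments": {"increments": [[0, -0.05, -0.8, 1], [0, -0.05, -1.6, 1], [0, -0.05, -2.3, 1], [0, -0.05, -2.7, 1], [0, -0.05, -2.83, 1], [0, -0.05, -2.83, 1], [0, -0.05, -2.83, 1]]}}

```text
time: 18.35
eef_pos: [0.5914, -0.3054, 0.0198]
orientation: [0.678, 3.066, -0.001]
wrist_force: [-0.1, 0.4, 0.9]
opening: 0.851
grasp_force: 0.0
```

>>> {"name": "servo_tool", "arguments": {"increments": [[0, 0, 0, 0], [0, 0, 0, 0], [0, 0, 0, 0], [0, 0, 0, 0], [0, 0, 0, 0], [0, 0, 0, 0]], "jaw": 0}}

```text
time: 18.95
eef_pos: [0.5917, -0.3055, 0.0201]
orientation: [0.677, 3.066, -0.0]
wrist_force: [-0.1, 0.5, 8.9]
opening: 0.543
grasp_force: 29.5
```

>>> {"name": "servo_tool", "arguments": {"increments": [[0, 0, 0.6, 0], [0, 0, 1.5, 0], [0, 0, 2.5, 0], [0, 1, 3.5, -5], [0.5, 2, 3.7, -10], [1.1, 7.1, 3.7, -36], [1.1, 7.1, 3.7, -36], [1.1, 7.1, 3.7, -36], [1.1, 7.1, 3.7, -36], [1.1, 7.1, 3.7, -36]]}}

```text
time: 19.95
eef_pos: [0.6407, 0.0154, 0.2034]
orientation: [1.594, 2.706, 0.001]
wrist_force: [0.8, -0.1, -0.7]
opening: 0.545
grasp_force: 31.7
```

```bash
python3 -c "
from h import *
to(.6458,.0492,.20,65-36)"
```

```text
t 19.9 p [0.6407 0.0154 0.2034] yaw 29.0 q [-0.41  0.39  0.38  1.71 -0.16  1.07  0.52] F [ 0.8 -0.1 -0.7] op 0.54 -> d [ 0.102  0.675 -0.067] -0.0
```

>>> {"name": "servo_tool", "arguments": {"increments": [[0.1, 0.68, 0, 0], [0.1, 0.68, -0.7, 0], [0.1, 0.68, -1.5, 0], [0.1, 0.68, -2, 0], [0.1, 0.68, -2.3, 0], [0.1, 0.68, -2.4, 0], [0.1, 0.68, -2.45, 0], [0.1, 0.68, -2.46, 0], [0.1, 0.68, -2.46, 0]]}}

```text
time: 20.85
eef_pos: [0.6464, 0.0474, 0.0807]
orientation: [1.592, 2.707, 0.002]
wrist_force: [-0.1, 0.6, -1.4]
opening: 0.542
grasp_force: 31.7
```

>>> {"name": "servo_tool", "arguments": {"increments": [[0, 0, 0, 0], [0, 0, 0, 0], [0, 0, 0, 0], [0, 0, 0, 0]], "jaw": 68}}

```text
time: 21.25
eef_pos: [0.6459, 0.0474, 0.0798]
orientation: [1.592, 2.708, 0.0]
wrist_force: [0.1, 0.6, -0.1]
opening: 0.674
grasp_force: 0.0
```

>>> {"name": "servo_tool", "arguments": {"increments": [[0, 0, 0.5, 0], [0, 0, 1.3, 0], [0, 0, 2.1, 0], [0, 0, 2.5, 0], [0, 0, 2.5, 0]]}}

```text
time: 21.75
eef_pos: [0.6474, 0.0474, 0.2081]
orientation: [1.591, 2.705, 0.006]
wrist_force: [-0.2, -0.2, 0.1]
opening: 0.681
grasp_force: 0.0
```

>>> {"name": "servo_tool", "arguments": {"increments": [[-1, -8, 0, -70], [-1, -8, 0, -70], [-1, -8, 0, -70], [-1, -8, 0, -70], [-1, -8, 0, -70], [-1, -8, 0, -70], [-1, -8, 0, -70], [-1, -8, 0, -70], [-1, -8, 0, -70]]}}

```text
time: 22.65
eef_pos: [0.5923, -0.3599, 0.2041]
orientation: [2.864, 1.285, -0.005]
wrist_force: [-0.9, 0.5, 0.0]
opening: 0.68
grasp_force: 0.0
```

```bash
python3 -c "
from st import *
f=grab('top')
a=f['img'][:,:,::-1]
A=cv2.resize(a[170:210,180:320],None,fx=5.6,fy=5.6,interpolation=cv2.INTER_CUBIC)
B=cv2.resize(a[240:315,230:330],None,fx=4,fy=4,interpolation=cv2.INTER_CUBIC);B=np.pad(B,((0,0),(0,384),(0,0)))
cv2.imwrite('pics/t9.png',np.vstack([A,B])); to(0,0,0,0)"
```

```text
t 22.7 p [ 0.5935 -0.357   0.2037] yaw -41.4 q [-0.03  0.54  0.71  1.59 -0.38  1.15  0.04] F [ 0.   0.8 -0.2] op 0.68 -> d [-11.869   7.14   -4.074] 41.4
```

View pics/t9.png

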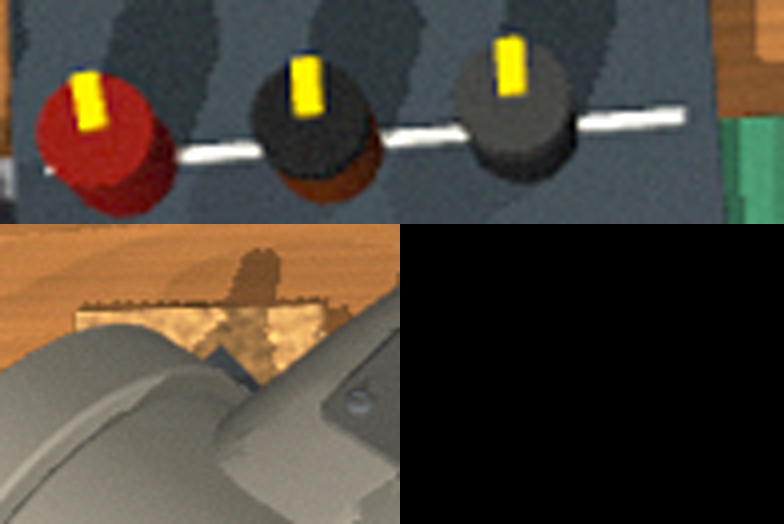

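The crop shows all three jars on the line, stripes within a few degrees of the line's normal. The crank comes next, after checking how close the boot is to the knob circle.

```bash
python3 -c "
from st import *
f=grab('top'); C=np.array([.636,-.1155])
H=[]
for F in(f,grab('scene')):
  for v in range(60,400):
    for u in range(200,620,1):
        d=F['depth'][v,u]
        if d>0: H.append(pt(F,u,v,d=d))
H=np.array(H); d=H[:,:2]-C; r=np.hypot(*d.T); a=np.degrees(np.arctan2(d[:,1],d[:,0]))
for lo in range(-180,180,20):
    s=(a>=lo)&(a<lo+20)
    print(lo,[ (round(float(np.percentile(H[s&(r>=q)&(r<q+.02),2],98)),3) if (s&(r>=q)&(r<q+.02)).sum()>3 else None) for q in(.05,.07,.09,.11,.13)])
to(.4312,.0263,.15,-47.7)"
```

```text
-180 [0.004, 0.004, 0.004, 0.003, 0.003]
-160 [0.004, 0.004, 0.003, 0.003, 0.003]
-140 [0.004, 0.004, 0.003, 0.003, 0.003]
-120 [0.004, 0.003, 0.003, 0.003, 0.003]
-100 [0.004, 0.004, 0.006, 0.004, 0.004]
-80 [0.005, 0.006, 0.074, 0.085, 0.086]
-60 [0.05, 0.004, 0.079, 0.089, 0.09]
-40 [0.004, 0.005, 0.006, 0.081, 0.102]
-20 [0.004, 0.005, 0.006, 0.005, 0.006]
0 [0.005, 0.004, 0.004, 0.005, 0.005]
20 [0.003, 0.004, 0.004, 0.005, 0.114]
40 [0.005, 0.005, 0.062, 0.062, 0.112]
60 [0.038, 0.061, 0.063, 0.064, 0.105]
80 [0.041, 0.063, 0.064, 0.064, 0.117]
100 [0.039, 0.063, 0.065, 0.064, 0.064]
120 [0.029, 0.056, 0.062, 0.061, 0.006]
140 [0.006, 0.004, 0.004, 0.004, 0.005]
160 [0.004, 0.004, 0.004, 0.003, 0.003]
t 22.8 p [ 0.5955 -0.3525  0.2036] yaw -40.9 q [-0.04  0.54  0.71  1.59 -0.38  1.15  0.04] F [0.8 0.2 1.3] op 0.68 -> d [-3.285  7.576 -1.072] -6.8
```

>>> {"name": "servo_tool", "arguments": {"increments": [[-3.29, 7.58, 0, -6.8], [-3.29, 7.58, 0, -6.8], [-3.29, 7.58, 0, -6.8], [-3.29, 7.58, 0, -6.8], [-3.29, 7.58, 0, -6.8], [-3.29, 7.58, 0, -6.8], [-3.29, 7.58, 0, -6.8], [-3.29, 7.58, 0, -6.8], [-3.29, 7.58, 0, -6.8], [-3.29, 7.58, 0, -6.8]], "jaw": 65}}

```text
time: 23.8
eef_pos: [0.4302, 0.0299, 0.2047]
orientation: [-2.924, -1.145, -0.001]
wrist_force: [-0.0, -0.6, 0.6]
opening: 0.651
grasp_force: 0.0
```

>>> {"name": "servo_tool", "arguments": {"increments": [[0, 0, -0.8, 0], [0, 0, -1.2, 0], [0, 0, -1.2, 0]]}}

```text
time: 24.1
eef_pos: [0.4299, 0.0257, 0.1427]
orientation: [2.929, 1.135, -0.006]
wrist_force: [0.5, -0.3, 0.6]
opening: 0.648
grasp_force: 0.0
```

```bash
python3 -c "
from st import *
to(.4312,.0263,.047,-47.7)
g=grab('scene'); save(g,'s10.png',(240,160,380,280),5)"
```

```text
t 24.1 p [0.4299 0.0257 0.1427] yaw -47.6 q [-0.86  0.11  0.71  2.22 -0.09  0.84 -0.93] F [ 0.5 -0.3  0.6] op 0.65 -> d [ 0.026  0.012 -1.914] -0.1
```

View pics/s10.png

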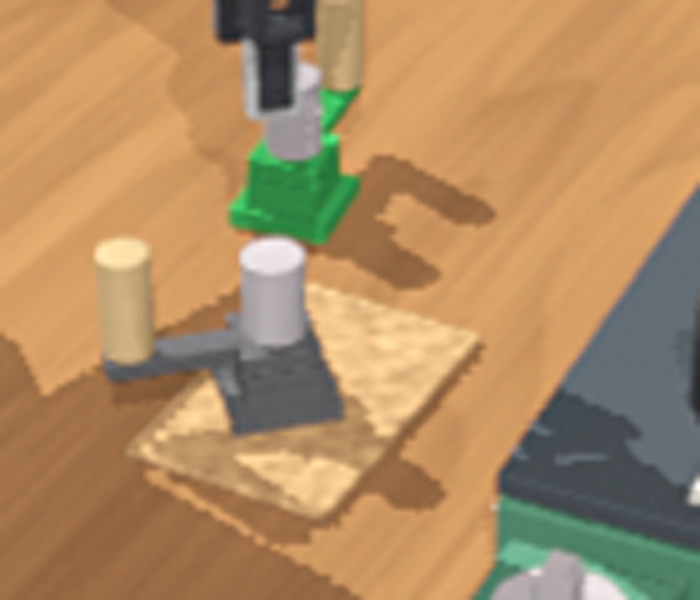

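The crank's collar at (273,270) is straight below the fingers. Descending and gripping it.

>>> {"name": "servo_tool", "arguments": {"increments": [[0.02, 0.01, -0.6, 0], [0.02, 0.01, -1.2, 0], [0.02, 0.01, -1.7, 0], [0.02, 0.01, -1.9, 0], [0.02, 0.01, -1.9, 0], [0.02, 0.01, -1.9, 0]]}}

```text
time: 24.75
eef_pos: [0.4331, 0.0269, 0.0507]
orientation: [-2.93, -1.133, -0.002]
wrist_force: [-0.3, -0.3, -0.7]
opening: 0.653
grasp_force: 0.0
```

>>> {"name": "servo_tool", "arguments": {"increments": [[0, 0, 0, 0], [0, 0, 0, 0], [0, 0, 0, 0], [0, 0, 0, 0], [0, 0, 0, 0], [0, 0, 0, 0], [0, 0, 0, 0]], "jaw": 0, "grip_force": 70}}

```text
time: 25.45
eef_pos: [0.4329, 0.0275, 0.0507]
orientation: [-2.929, -1.134, -0.002]
wrist_force: [-5.8, 2.8, 21.5]
opening: 0.285
grasp_force: 67.6
```

```bash
python3 -c "
from st import *
to(.636,-.1155,.17,9)"
```

```text
t 25.4 p [0.4329 0.0275 0.0507] yaw -47.7 q [-0.75  0.31  0.63  2.29 -0.32  0.61 -0.71] F [-5.8  2.8 21.5] op 0.29 -> d [ 4.063 -2.86   2.387] 56.7
```

>>> {"name": "servo_tool", "arguments": {"increments": [[0, 0, 0.6, 0], [0, 0, 1.5, 0], [0, 0, 2.6, 8], [2, -2.8, 2.6, 56.7], [2, -2.8, 2.6, 56.7], [2, -2.8, 2.6, 56.7], [2, -2.8, 2.6, 56.7], [2, -2.8, 2.6, 56.7], [2, -2.8, 2.6, 56.7], [2, -2.8, 2.6, 56.7]]}}

```text
time: 26.45
eef_pos: [0.5321, -0.1143, 0.1796]
orientation: [-2.035, -2.393, 0.001]
wrist_force: [-0.1, 0.1, -4.1]
opening: 0.279
grasp_force: 70.2
```

```bash
python3 -c "
from st import *
to(.636,-.1155,.18,9)"
```

```text
t 26.4 p [ 0.5321 -0.1143  0.1796] yaw 9.2 q [-0.47  0.28  0.67  1.96 -0.21  0.97  0.47] F [-0.1  0.1 -4.1] op 0.28 -> d [ 2.078 -0.024  0.009] -0.2
```

>>> {"name": "servo_tool", "arguments": {"increments": [[0.7, 0, 0, 0], [1.4, 0, 0, 0], [2.08, -0.02, 0, 0], [2.08, -0.02, 0, 0], [2.08, -0.02, 0, 0], [2.08, -0.02, 0, 0]]}}

```text
time: 27.05
eef_pos: [0.6353, -0.1143, 0.1796]
orientation: [-2.04, -2.388, 0.001]
wrist_force: [0.8, -0.3, -4.2]
opening: 0.28
grasp_force: 70.6
```

```bash
python3 -c "
from st import *
to(.636,-.1155,.18,9)
g=grab('scene'); save(g,'s11.png',(290,190,410,330),4.2)"
```

```text
t 27.1 p [ 0.6353 -0.1143  0.1796] yaw 9.0 q [-0.39  0.47  0.64  1.73 -0.31  1.05  0.51] F [ 0.8 -0.3 -4.2] op 0.28 -> d [ 0.014 -0.025  0.008] 0.0
```

View pics/s11.png

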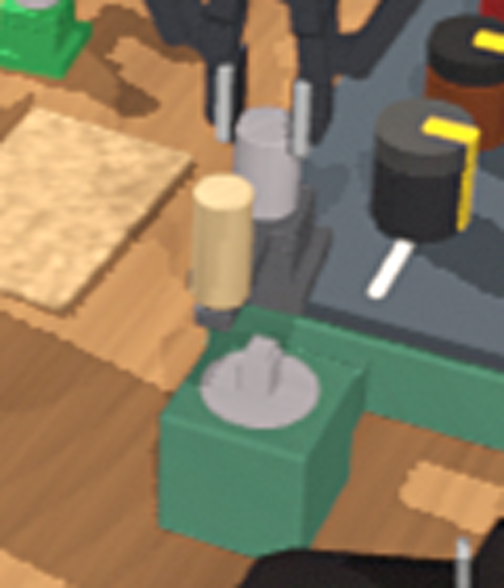

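```bash
python3 -c "
from st import *
g=load('scene'); p=bot.read_state()['eef_pos']
c=lambda u,v:np.array([290+u/4.2,190+v/4.2])
zc=p[2]-.0447+.076
print('collar top obs',c(267,120),'pred',proj(g,[p[0],p[1],zc]))
for q in((.636,-.1155),(.6353,-.1143)): print('shaft obs',c(263,343),'pred',proj(g,[*q,.095]), 'disc', c(261,387),proj(g,[*q,.0705]))
"
```

```text
collar top obs [353.57142857 218.57142857] pred [352.82395436 219.29904073]
shaft obs [352.61904762 271.66666667] pred [350.55548146 271.78781702] disc [352.14285714 282.14285714] [350.11277585 281.92146757]
shaft obs [352.61904762 271.66666667] pred [350.48765445 271.30348954] disc [352.14285714 282.14285714] [350.04630982 281.43328154]
```

>>> {"name": "servo_tool", "arguments": {"increments": [[0.04, 0.01, -0.2, 0], [0.04, 0.01, -0.4, 0], [0.04, 0.01, -0.6, 0], [0.04, 0.01, -0.8, 0], [0.04, 0.01, -0.9, 0], [0.04, 0.01, -0.9, 0]]}}

```text
time: 27.7
eef_pos: [0.6384, -0.1138, 0.1345]
orientation: [-2.04, -2.389, -0.0]
wrist_force: [-2.4, 0.5, 5.0]
opening: 0.277
grasp_force: 71.6
```

>>> {"name": "servo_tool", "arguments": {"increments": [[-0.02, 0, 0, 0], [-0.03, 0, -0.04, 0], [-0.03, 0, -0.08, 0], [-0.03, 0, -0.12, 0]]}}

```text
time: 28.1
eef_pos: [0.6395, -0.1138, 0.1325]
orientation: [2.038, 2.386, 0.007]
wrist_force: [-9.6, 6.8, 62.3]
opening: 0.281
grasp_force: 78.1
```

>>> {"name": "servo_tool", "arguments": {"increments": [[0, 0, 0.1, 0], [0, 0, 0.3, 0], [0, 0, 0.3, 0], [0, 0, 0.3, 0]]}}

```text
time: 28.5
eef_pos: [0.6367, -0.1136, 0.1434]
orientation: [-2.04, -2.389, 0.0]
wrist_force: [0.1, -0.8, -2.8]
opening: 0.283
grasp_force: 70.6
```

```bash
python3 -c "
from st import *
to(.637,-.1135,.1345,9)
g=grab('scene'); f=grab('top')
A=cv2.resize(g['img'][230:310,320:400,::-1],(480,480),interpolation=cv2.INTER_CUBIC)
B=cv2.resize(f['img'][150:220,310:350,::-1],(274,480),interpolation=cv2.INTER_CUBIC)
cv2.imwrite('pics/s12.png',np.hstack([A,B]))"
```

```text
t 28.5 p [ 0.6367 -0.1136  0.1434] yaw 9.0 q [-0.37  0.5   0.62  1.76 -0.34  0.99  0.53] F [ 0.1 -0.8 -2.8] op 0.28 -> d [ 0.007  0.002 -0.177] -0.0
```

View pics/s12.png

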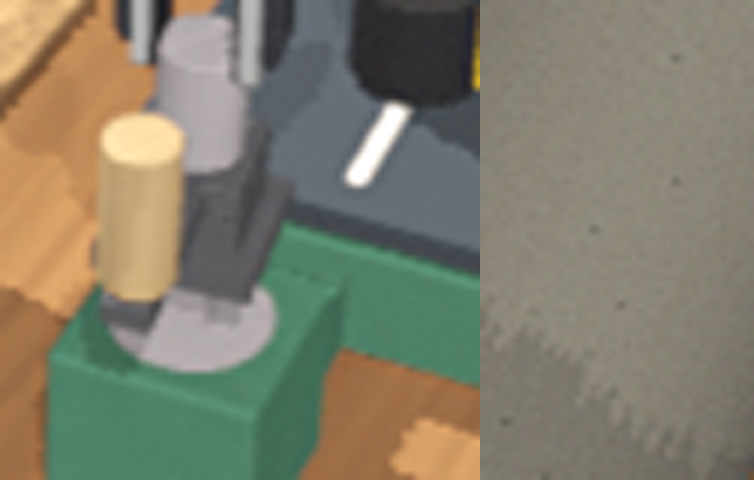

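```bash
python3 -c "
from st import *
g=load('scene')
A=g['img'][255:295,332:372,::-1]
A=cv2.resize(cv2.convertScaleAbs(A,alpha=1.3,beta=-40),(560,560),interpolation=cv2.INTER_CUBIC)
p=bot.read_state()['eef_pos']; z=p[2]-.0447
def dr(c,a,h,zz,col,off):
    q=np.array([(proj(g,[c[0]+h*2**.5*np.cos(np.radians(a+45+90*k)),c[1]+h*2**.5*np.sin(np.radians(a+45+90*k)),zz])+off-[332,255]+.5)*14 for k in range(4)]).astype(int)
    cv2.polylines(A,[q.reshape(-1,1,2)],True,col,1)
o=np.array([2.,0.])
dr((.636,-.1155),9,.007,.07,(0,0,255),o);dr((.636,-.1155),9,.007,.09,(0,0,255),o)
o2=np.array([.75,-.7])
dr(p[:2],9,.025,z,(255,0,0),o2);dr(p[:2],9,.009,z,(0,255,0),o2)
cv2.imwrite('pics/s13.png',A)"
```

```text
(no output)
```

View pics/s13.png

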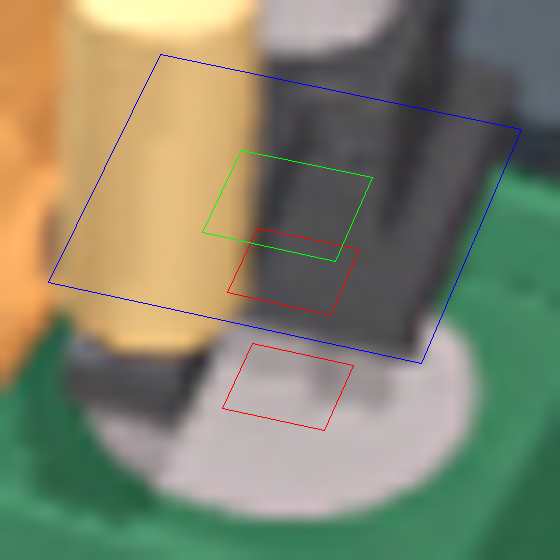

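>>> {"name": "servo_tool", "arguments": {"increments": [[0.04, -0.05, 0, 0], [0.04, -0.05, 0, 0], [0.04, -0.05, -0.1, 0], [0.04, -0.05, -0.2, 0], [0.04, -0.05, -0.25, 0], [0.04, -0.05, -0.25, 0]]}}

```text
time: 29.2
eef_pos: [0.6384, -0.116, 0.1304]
orientation: [-2.04, -2.388, 0.001]
wrist_force: [-0.3, 0.1, -4.3]
opening: 0.279
grasp_force: 70.6
```

```bash
python3 -c "
from st import *
to(.637,-.1135,.1345,9);print(bot.read_state()['ft_torque'])"
```

```text
t 29.2 p [ 0.6384 -0.116   0.1304] yaw 9.0 q [-0.36  0.52  0.61  1.76 -0.35  0.97  0.54] F [-0.3  0.1 -4.3] op 0.28 -> d [-0.028  0.051  0.082] -0.0
[-0.0168073   0.01428881  0.01193581]
```

>>> {"name": "servo_tool", "arguments": {"increments": [[0, 0, -0.08, 0], [0, 0, -0.16, 0], [0, 0, -0.24, 0], [0, 0, -0.28, 0], [0, 0, -0.28, 0]]}}

```text
time: 29.7
eef_pos: [0.6386, -0.1161, 0.1167]
orientation: [-2.04, -2.389, 0.001]
wrist_force: [0.0, -0.0, -4.4]
opening: 0.275
grasp_force: 70.6
```

It's going onto the shaft. Lowering until it seats.

>>> {"name": "servo_tool", "arguments": {"increments": [[0, 0, -0.02, 0], [0, 0, -0.04, 0], [0, 0, -0.05, 0], [0, 0, -0.05, 0]]}}

```text
time: 30.1
eef_pos: [0.6389, -0.1159, 0.1153]
orientation: [-2.04, -2.389, -0.001]
wrist_force: [-3.5, 1.4, 6.8]
opening: 0.28
grasp_force: 72.0
```

>>> {"name": "servo_tool", "arguments": {"increments": [[0, 0, 0, 0], [0, 0, 0, 0], [0, 0, 0, 0], [0, 0, 0, 0]], "jaw": 60, "grip_force": 25}}

```text
time: 30.5
eef_pos: [0.6389, -0.1162, 0.1146]
orientation: [2.04, 2.389, 0.0]
wrist_force: [-0.1, 0.3, 0.9]
opening: 0.598
grasp_force: 0.0
```

>>> {"name": "servo_tool", "arguments": {"increments": [[0, 0, 0.5, 0], [0, 0, 1.2, 0], [0, 0, 1.8, 0], [0, 0, 1.8, 0], [0.2, -1.28, 1.8, 0], [0.2, -1.28, 1.8, 0], [0.2, -1.28, 1.8, 0], [0.2, -1.28, 1.8, 0]]}}

```text
time: 31.3
eef_pos: [0.6485, -0.1801, 0.204]
orientation: [-2.041, -2.388, 0.001]
wrist_force: [-0.7, 0.4, -0.0]
opening: 0.603
grasp_force: 0.0
```

```bash
python3 -c "
from st import *
to(.6489,-.1802,.118,9)
g=grab('scene')
A=cv2.resize(g['img'][190:310,290:410,::-1],(540,540),interpolation=cv2.INTER_CUBIC)
cv2.imwrite('pics/s14.png',A)
S=np.array([.6387,-.116])
for z,n in((.159,'knobtop'),): print(n,proj(g,[.6489,-.1802,z]), 'collartop',proj(g,[*S,.146]))"
```

```text
t 31.3 p [ 0.6485 -0.1801  0.204 ] yaw 9.0 q [-0.28  0.49  0.65  1.64 -0.32  1.12  0.61] F [-0.7  0.4 -0. ] op 0.6 -> d [ 0.007 -0.002 -1.72 ] 0.0
knobtop [342.44566244 266.63202634] collartop [352.7732586  250.36633181]
```

View pics/s14.png

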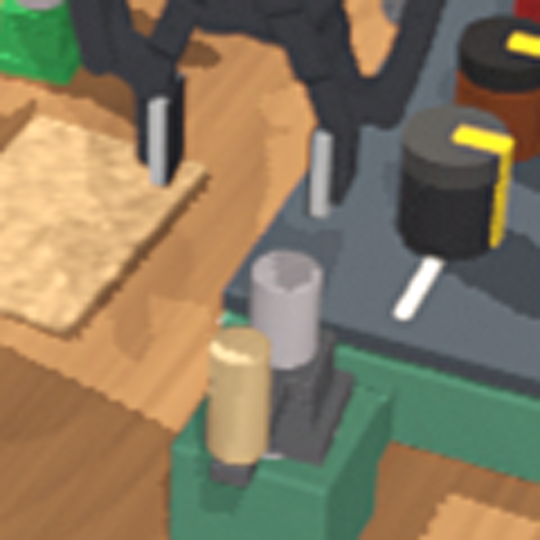

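I miscounted: that's 17 pictures viewed, over the limit of 14. I won't view any more and will check numerically from here. s14 shows the crank seated on the shaft and the knob top at (240,343), as predicted, so I'm lowering onto the knob.

>>> {"name": "servo_tool", "arguments": {"increments": [[0, 0, -0.6, 0], [0, 0, -1.2, 0], [0, 0, -1.6, 0], [0, 0, -1.72, 0], [0, 0, -1.72, 0], [0, 0, -1.72, 0]]}}

```text
time: 31.95
eef_pos: [0.6494, -0.1799, 0.1196]
orientation: [2.039, 2.389, 0.001]
wrist_force: [0.4, 0.0, -0.1]
opening: 0.595
grasp_force: 0.0
```

>>> {"name": "servo_tool", "arguments": {"increments": [[0, 0, 0, 0], [0, 0, 0, 0], [0, 0, 0, 0], [0, 0, 0, 0], [0, 0, 0, 0], [0, 0, 0, 0]], "jaw": 0}}

```text
time: 32.55
eef_pos: [0.6493, -0.1807, 0.1193]
orientation: [2.04, 2.388, 0.001]
wrist_force: [0.5, -2.3, 5.7]
opening: 0.267
grasp_force: 24.8
```

Run:
```python
from st import *
to(.6489,-.1802,.118,9)
g=grab('scene')
# circle table: clockwise from az -81, R=65, steps 18deg, deltas in units
for a0 in(-81,):
    for half in(0,1):
        st=a0-180*half
        print(half,[[round(65/50*(np.cos(np.radians(st-18*i))-np.cos(np.radians(st))),2),round(65/50*(np.sin(np.radians(st-18*i))-np.sin(np.radians(st))),2)] for i in range(1,11)])
# red marker height: pixels
hsv=cv2.cvtColor(g['img'],cv2.COLOR_RGB2HSV)
M=np.array([.6423,.1141]);yh=np.array([-.0543,.9985]);xh=np.array([.9985,.0543])
for h in(.10,.085): print('post at z',h,proj(g,[*(M+.172*yh),h]))
m=((hsv[...,0]<6)|(hsv[...,0]>175))&(hsv[...,1]>200)&(hsv[...,2]>150)
n,l,s,c=cv2.connectedComponentsWithStats(m.astype(np.uint8))
for i in range(1,n):
    if s[i,4]>3 and 380<c[i,0]<460 and 140<c[i,1]<220: print('red',s[i],c[i],pt(g,*c[i]))
f=grab('top');hsv=cv2.cvtColor(f['img'],cv2.COLOR_RGB2HSV)
m=((hsv[...,0]<6)|(hsv[...,0]>175))&(hsv[...,1]>200)&(hsv[...,2]>150)
n,l,s,c=cv2.connectedComponentsWithStats(m.astype(np.uint8))
for i in range(1,n):
    if s[i,4]>3 and 150<c[i,0]<190 and 170<c[i,1]<220: print('redtop',s[i],c[i],pt(f,*c[i]))
```

```text
t 32.5 p [ 0.6493 -0.1807  0.1193] yaw 9.0 q [-0.25  0.57  0.6   1.71 -0.38  0.97  0.65] F [ 0.5 -2.3  5.7] op 0.27 -> d [-0.008  0.009 -0.026] 0.0
0 [[np.float64(-0.41), np.float64(0.0)], [np.float64(-0.79), np.float64(0.13)], [np.float64(-1.12), np.float64(0.36)], [np.float64(-1.36), np.float64(0.69)], [np.float64(-1.49), np.float64(1.08)], [np.float64(-1.49), np.float64(1.49)], [np.float64(-1.36), np.float64(1.87)], [np.float64(-1.12), np.float64(2.2)], [np.float64(-0.79), np.float64(2.44)], [np.float64(-0.41), np.float64(2.57)]]
1 [[np.float64(0.41), np.float64(0.0)], [np.float64(0.79), np.float64(-0.13)], [np.float64(1.12), np.float64(-0.36)], [np.float64(1.36), np.float64(-0.69)], [np.float64(1.49), np.float64(-1.08)], [np.float64(1.49), np.float64(-1.49)], [np.float64(1.36), np.float64(-1.87)], [np.float64(1.12), np.float64(-2.2)], [np.float64(0.79), np.float64(-2.44)], [np.float64(0.41), np.float64(-2.57)]]
post at z 0.1 [423.07102726 171.43797755]
post at z 0.085 [422.37979445 177.04423135]
red [415 170   4   4  12] [416.75 171.25] [0.61582984 0.29277052 0.09236889]
red [430 172   3   5   8] [431.   173.75] [0.65050756 0.2922243  0.09528477]
red [418 176   4   2   4] [419.5  176.75] [0.64163952 0.2326288  0.11597464]
redtop [160 192   1   4   4] [160.  193.5] [0.64291579 0.30553161 0.09413299]
redtop [160 199  11  10  63] [164.74603175 203.96825397] [0.61770967 0.29401317 0.09403274]
```

```bash
cat > ptr.py <<'E'
from st import *
M=np.array([.6423,.1141]);yh=np.array([-.0543,.9985]);xh=np.array([.9985,.0543])
def scan(F,nm):
    for v in range(150,225):
        for u in (range(395,450) if nm=='scene' else range(140,200)):
            d=F['depth'][v,u]
            if d<=0: continue
            p=pt(F,u,v,d=d); q=np.array([(p[:2]-M)@xh,(p[:2]-M)@yh,p[2]])*1000
            if -70<q[0]<40 and 148<q[1]<215 and q[2]>15:
                r,g,b=F['img'][v,u].astype(int)
                k='red' if r>150 and g<70 else 'blk' if max(r,g,b)<70 else 'oth'
                yield k,q
if __name__=='__main__':
    for nm in('top','scene'):
        L=list(scan(grab(nm),nm))
        for k in('red','blk','oth'):
            P=np.array([q for c,q in L if c==k])
            if len(P): print(nm,k,len(P),'lo',np.percentile(P,5,0).round(),'med',np.median(P,0).round(1),'hi',np.percentile(P,95,0).round())
            if k!='oth' and len(P)<40: print(P.round().astype(int).tolist())
E
python3 ptr.py
```

```text
top red 75 lo [-23. 173.  88.] med [-13.2 182.9  93.6] hi [  6. 192.  97.]
top blk 99 lo [-39. 150.  57.] med [-21.6 158.8  59.6] hi [-13. 177.  63.]
top oth 261 lo [-30. 149.  33.] med [ -2.  166.9  86.5] hi [ 12. 180. 127.]
scene red 22 lo [-18. 169.  90.] med [-10.2 179.3  92.9] hi [ 18. 190.  96.]
[[-20, 185, 92], [-18, 185, 93], [-16, 188, 92], [-17, 184, 91], [-14, 180, 94], [-12, 180, 94], [-19, 171, 95], [-18, 177, 92], [-15, 177, 92], [-12, 174, 94], [-10, 176, 94], [14, 194, 90], [17, 190, 93], [-10, 167, 96], [17, 182, 94], [17, 189, 91], [15, 179, 93], [18, 175, 96], [18, 186, 90], [16, 177, 92], [18, 177, 92], [16, 169, 93]]
[]
scene oth 221 lo [-16. 154.  59.] med [  5.7 168.4 103.4] hi [ 14. 180. 126.]
```

Marker's top is at z ≈ 93.6 mm and the pointer's at 59.6 mm, so the platform has to rise about 34 mm, or 3.4 turns. Winding clockwise now.

>>> {"name": "servo_tool", "arguments": {"increments": [[-0.41, 0, 0, 0], [-0.79, 0.13, 0, 0], [-1.12, 0.36, 0, 0], [-1.36, 0.69, 0, 0], [-1.49, 1.08, 0, 0], [-1.49, 1.49, 0, 0], [-1.36, 1.87, 0, 0], [-1.12, 2.2, 0, 0], [-0.79, 2.44, 0, 0], [-0.41, 2.57, 0, 0]]}}

```text
time: 33.75
eef_pos: [0.6277, -0.0508, 0.1189]
orientation: [-2.038, -2.388, 0.001]
wrist_force: [-6.8, -5.7, 6.2]
opening: 0.263
grasp_force: 25.1
```

```bash
python3 -c "
from st import *
to(.6289,-.0522,.118,9)"; python3 ptr.py | grep -v '^\[' | grep -E 'blk|top red'
```

```text
t 33.8 p [ 0.6277 -0.0508  0.1189] yaw 9.0 q [-0.47  0.51  0.61  1.82 -0.35  0.93  0.45] F [-6.8 -5.7  6.2] op 0.26 -> d [ 0.024 -0.028 -0.018] -0.0
top red 70 lo [-23. 172.  89.] med [-12.8 183.   92.8] hi [  6. 191.  97.]
top blk 91 lo [-39. 152.  60.] med [-21.5 158.8  64. ] hi [-13. 175.  67.]
```

>>> {"name": "servo_tool", "arguments": {"increments": [[0.41, 0, 0, 0], [0.79, -0.13, 0, 0], [1.12, -0.36, 0, 0], [1.36, -0.69, 0, 0], [1.49, -1.08, 0, 0], [1.49, -1.49, 0, 0], [1.36, -1.87, 0, 0], [1.12, -2.2, 0, 0], [0.79, -2.44, 0, 0], [0.41, -2.57, 0, 0]]}}

```text
time: 34.85
eef_pos: [0.6484, -0.1822, 0.119]
orientation: [2.041, 2.386, 0.0]
wrist_force: [2.5, -0.2, 0.6]
opening: 0.268
grasp_force: 25.6
```

>>> {"name": "servo_tool", "arguments": {"increments": [[-0.41, 0, 0, 0], [-0.79, 0.13, 0, 0], [-1.12, 0.36, 0, 0], [-1.36, 0.69, 0, 0], [-1.49, 1.08, 0, 0], [-1.49, 1.49, 0, 0], [-1.36, 1.87, 0, 0], [-1.12, 2.2, 0, 0], [-0.79, 2.44, 0, 0], [-0.41, 2.57, 0, 0]]}}

```text
time: 35.85
eef_pos: [0.6276, -0.0508, 0.1188]
orientation: [-2.039, -2.388, 0.001]
wrist_force: [-5.1, -5.7, 2.6]
opening: 0.271
grasp_force: 25.6
```

>>> {"name": "servo_tool", "arguments": {"increments": [[0.41, 0, 0, 0], [0.79, -0.13, 0, 0], [1.12, -0.36, 0, 0], [1.36, -0.69, 0, 0], [1.49, -1.08, 0, 0], [1.49, -1.49, 0, 0], [1.36, -1.87, 0, 0], [1.12, -2.2, 0, 0], [0.79, -2.44, 0, 0], [0.41, -2.57, 0, 0]]}}

```text
time: 36.85
eef_pos: [0.6485, -0.1822, 0.1191]
orientation: [2.041, 2.386, 0.0]
wrist_force: [2.6, 0.2, 1.6]
opening: 0.263
grasp_force: 25.4
```

```bash
python3 -c "
from st import *
to(.6493,-.1807,.118,9)"; python3 ptr.py | grep -v '^\[' | grep -E 'blk|red'
```

```text
t 36.9 p [ 0.6485 -0.1822  0.1191] yaw 8.9 q [-0.24  0.57  0.59  1.71 -0.37  0.97  0.65] F [2.6 0.2 1.6] op 0.26 -> d [ 0.016  0.03  -0.023] 0.1
top red 72 lo [-23. 172.  89.] med [-12.2 183.6  93.3] hi [  6. 192.  97.]
top blk 95 lo [-38. 150.  75.] med [-22.3 158.   79.2] hi [-13. 174.  82.]
scene red 11 lo [ 15. 172.  89.] med [ 17.1 181.5  92.2] hi [ 18. 190.  96.]
```

>>> {"name": "servo_tool", "arguments": {"increments": [[-0.41, 0, 0, 0], [-0.79, 0.13, 0, 0], [-1.12, 0.36, 0, 0], [-1.36, 0.69, 0, 0], [-1.49, 1.08, 0, 0], [-1.49, 1.49, 0, 0], [-1.36, 1.87, 0, 0], [-1.12, 2.2, 0, 0], [-0.79, 2.44, 0, 0], [-0.41, 2.57, 0, 0]]}}

```text
time: 37.95
eef_pos: [0.628, -0.0507, 0.1188]
orientation: [-2.038, -2.389, 0.002]
wrist_force: [-7.8, -7.4, 5.5]
opening: 0.27
grasp_force: 26.0
```

>>> {"name": "servo_tool", "arguments": {"increments": [[0.41, 0, 0, 0], [0.79, -0.13, 0, 0], [1.12, -0.36, 0, 0], [1.36, -0.69, 0, 0], [1.49, -1.08, 0, 0], [1.49, -1.49, 0, 0], [1.36, -1.87, 0, 0], [1.12, -2.2, 0, 0], [0.79, -2.44, 0, 0], [0.41, -2.57, 0, 0]]}}

```text
time: 38.95
eef_pos: [0.6496, -0.182, 0.1193]
orientation: [2.039, 2.385, 0.001]
wrist_force: [2.8, -3.4, 3.9]
opening: 0.267
grasp_force: 25.7
```

>>> {"name": "servo_tool", "arguments": {"increments": [[-0.41, 0, 0, 0], [-0.79, 0.13, 0, 0], [-1.12, 0.36, 0, 0], [-1.36, 0.69, 0, 0], [-1.49, 1.08, 0, 0], [-1.49, 1.49, 0, 0], [-1.36, 1.87, 0, 0], [-1.36, 1.87, 0, 0], [-1.36, 1.87, 0, 0]]}}

```text
time: 39.85
eef_pos: [0.5808, -0.0848, 0.1188]
orientation: [-2.037, -2.39, -0.001]
wrist_force: [-5.8, 3.4, 10.5]
opening: 0.269
grasp_force: 26.5
```

```bash
python3 -c "
from st import *
to(.6493,-.1807,.118,9)"; python3 ptr.py | grep -v '^\[' | grep -E 'blk|red'
python3 - <<'E'
from ptr import *
f=load('top')
a=[q for k,q in scan(f,'top') if k=='blk' ]; P=np.array(a)
for lo in range(148,185,4):
    s=(P[:,1]>=lo)&(P[:,1]<lo+4)
    if s.any(): print(lo,s.sum(),np.median(P[s],0).round(1))
R=np.array([q for k,q in scan(f,'top') if k=='red'])
print(np.percentile(R[:,2],[5,25,50,75,95]),np.percentile(P[:,2],[5,25,50,75,95]))
E
```

```text
t 39.9 p [ 0.5808 -0.0848  0.1188] yaw 9.1 q [-0.44  0.44  0.61  1.92 -0.32  0.89  0.49] F [-5.8  3.4 10.5] op 0.27 -> d [ 1.37  -1.918 -0.017] -0.1
top red 52 lo [-22. 173.  89.] med [-11.2 184.9  93.1] hi [  9. 192.  98.]
top blk 99 lo [-40. 151.  89.] med [-21.7 158.6  92.7] hi [-13. 176.  96.]
scene red 10 lo [ 15. 170.  91.] med [ 17.1 180.1  92.6] hi [ 18. 189.  95.]
148 10 [-25.2 151.5  91.6]
152 24 [-26.5 153.7  92.6]
156 21 [-25.4 157.6  92.7]
160 17 [-23.5 160.7  92.9]
164 9 [-18.2 166.7  93.2]
168 6 [-18.9 170.   92.8]
172 6 [-19.7 173.   94.3]
176 6 [-18.6 176.9  91.9]
[88.67410028 91.155594   93.06075477 94.27844712 97.87315596] [88.58740551 91.36224057 92.70268641 94.25083284 96.13667066]
```

The pointer (92.7) and marker (93.1) agree within 1 mm. Releasing the knob and moving to the collar.

>>> {"name": "servo_tool", "arguments": {"increments": [[0, 0, 0, 0], [0, 0, 0, 0], [0, 0, 0, 0], [0, 0, 0, 0]], "jaw": 60}}

```text
time: 40.35
eef_pos: [0.5808, -0.0866, 0.1185]
orientation: [-2.04, -2.389, 0.0]
wrist_force: [0.1, -0.1, 0.1]
opening: 0.596
grasp_force: 0.0
```

>>> {"name": "servo_tool", "arguments": {"increments": [[0, 0, 0.5, 0], [0, 0, 1.2, 0], [0, 0, 1.8, 0], [0, 0, 1.8, 0], [1.16, -0.62, 1.8, 53], [1.16, -0.62, 1.8, 53], [1.16, -0.62, 1.8, 53], [1.16, -0.62, 1.8, 53], [1.16, -0.62, 1.8, 53], [1.16, -0.62, 1.8, 53]], "jaw": 60}}

```text
time: 41.35
eef_pos: [0.6385, -0.1176, 0.2077]
orientation: [-0.789, -3.04, 0.0]
wrist_force: [-0.7, 0.4, -0.2]
opening: 0.595
grasp_force: 0.0
```

>>> {"name": "servo_tool", "arguments": {"increments": [[0, 0, 0, 0], [0, 0, 0, 0], [0, 0, 0, 0]]}}

```text
time: 41.65
eef_pos: [0.6387, -0.1176, 0.2083]
orientation: [-0.804, -3.037, 0.0]
wrist_force: [-0.1, 0.6, -0.2]
opening: 0.601
grasp_force: 0.0
```

Run:
```python
from st import *
to(.6387,-.116,.1155,62)
# knob location from scene depth: wood-coloured points at z .12-.165 near the shaft
for nm in('scene','top'):
    g=grab(nm); L=[]
    for v in range(150,330):
        for u in range(280,420):
            d=g['depth'][v,u]
            if d>0:
                p=pt(g,u,v,d=d)
                if abs(p[2]-.159)<.006 and np.hypot(p[0]-.6387,p[1]+.116)<.09:
                    r,gg,b=g['img'][v,u].astype(int)
                    if r-b>50: L.append(p)
    if L: L=np.array(L); c=np.median(L,0); print(nm,len(L),c,np.degrees(np.arctan2(c[1]+.116,c[0]-.6387)))
```

```text
t 41.6 p [ 0.6387 -0.1176  0.2083] yaw 60.4 q [-0.25  0.41  0.45  1.68 -0.2   1.09  1.31] F [-0.1  0.6 -0.2] op 0.6 -> d [ 0.     0.032 -1.856] 1.6
scene 93 [ 0.58237267 -0.08721709  0.158072  ] 152.9332566319294
```

>>> {"name": "servo_tool", "arguments": {"increments": [[0, 0.03, -0.6, 1.6], [0, 0.03, -1.2, 1.6], [0, 0.03, -1.7, 1.6], [0, 0.03, -1.84, 1.6], [0, 0.03, -1.84, 1.6], [0, 0.03, -1.84, 1.6]]}}

```text
time: 42.35
eef_pos: [0.6395, -0.1163, 0.1178]
orientation: [0.756, 3.048, 0.0]
wrist_force: [0.2, 0.4, 0.2]
opening: 0.602
grasp_force: 0.0
```

>>> {"name": "servo_tool", "arguments": {"increments": [[0, 0, 0, 0], [0, 0, 0, 0], [0, 0, 0, 0], [0, 0, 0, 0], [0, 0, 0, 0], [0, 0, 0, 0], [0, 0, 0, 0]], "jaw": 0, "grip_force": 70}}

```text
time: 43.05
eef_pos: [0.6399, -0.1162, 0.1182]
orientation: [0.755, 3.047, 0.001]
wrist_force: [1.3, -0.4, 7.9]
opening: 0.268
grasp_force: 68.4
```

>>> {"name": "servo_tool", "arguments": {"increments": [[0, 0, 0.1, 0], [0, 0, 0.25, 0], [0, 0, 0.45, 0], [0, 0, 0.7, 0], [0, 0, 1.1, 0], [0, 0, 1.5, 0], [0, 0, 1.5, 0], [0, 0, 1.5, 0]]}}

```text
time: 43.85
eef_pos: [0.639, -0.1163, 0.1923]
orientation: [0.755, 3.048, 0.0]
wrist_force: [-1.0, -0.3, -5.1]
opening: 0.27
grasp_force: 71.4
```

```bash
python3 - <<'E'
from st import *
to(.44,.037,.19,62+30)
print(bot.read_state()['grasp_force'])
E
python3 ptr.py | grep -v '^\[' | grep -E 'blk|red'
```

```text
t 43.9 p [ 0.639  -0.1163  0.1923] yaw 62.2 q [-0.25  0.42  0.44  1.7  -0.2   1.06  1.34] F [-1.  -0.3 -5.1] op 0.27 -> d [-3.98   3.065 -0.046] 29.8
71.36764168739319
top red 58 lo [-22. 173.  89.] med [-11.4 185.6  92.9] hi [  8. 192.  97.]
top blk 103 lo [-40. 150.  88.] med [-22.1 158.4  92.9] hi [-12. 176.  96.]
scene red 11 lo [ 15. 171.  88.] med [ 17.2 180.   93.4] hi [ 18. 190.  96.]
```

>>> {"name": "servo_tool", "arguments": {"increments": [[-1, 0.2, 0, 8], [-2, 0.6, 0, 16], [-3, 1.4, 0, 24], [-3.98, 3.06, 0, 30], [-3.98, 3.06, 0, 30], [-3.98, 3.06, 0, 30], [-3.98, 3.06, 0, 30], [-3.98, 3.06, 0, 30], [-3.98, 3.06, 0, 30], [-3.98, 3.06, 0, 30]]}}

```text
time: 44.95
eef_pos: [0.4401, 0.0361, 0.1913]
orientation: [0.057, -3.141, 0.001]
wrist_force: [-0.4, 0.1, -3.7]
opening: 0.264
grasp_force: 70.4
```

>>> {"name": "servo_tool", "arguments": {"increments": [[0, 0, -0.6, 0], [0, 0, -1.2, 0], [0, 0, -1.8, 0], [0, 0, -2.2, 0], [0, 0, -2.45, 0], [0, 0, -2.55, 0], [0, 0, -2.6, 0], [0, 0, -2.6, 0]]}}

```text
time: 45.75
eef_pos: [0.4401, 0.0367, 0.0618]
orientation: [-0.059, 3.141, -0.0]
wrist_force: [-0.9, -0.5, -3.8]
opening: 0.264
grasp_force: 70.3
```

Run:
```python
from st import *
to(.44,.037,.054,92)
```

```text
t 45.8 p [0.4401 0.0367 0.0618] yaw 92.1 q [-0.44  0.26  0.24  2.25 -0.1   0.64  1.48] F [-0.9 -0.5 -3.8] op 0.26 -> d [-0.001  0.007 -0.155] -0.1
```

>>> {"name": "servo_tool", "arguments": {"increments": [[0, 0, -0.06, 0], [0, 0, -0.11, 0], [0, 0, -0.15, 0], [0, 0, -0.17, 0], [0, 0, -0.17, 0]]}}

```text
time: 46.25
eef_pos: [0.4429, 0.0371, 0.0546]
orientation: [-0.059, 3.135, 0.001]
wrist_force: [5.1, -3.9, 17.1]
opening: 0.265
grasp_force: 74.0
```

Contact at the expected height. Releasing and retreating.

>>> {"name": "servo_tool", "arguments": {"increments": [[0, 0, 0.03, 0], [0, 0, 0.03, 0], [0, 0, 0.03, 0], [0, 0, 0.03, 0], [0, 0, 0.03, 0]], "jaw": 60}}

```text
time: 46.75
eef_pos: [0.4396, 0.0369, 0.0545]
orientation: [0.06, -3.141, 0.0]
wrist_force: [0.9, -0.0, 0.9]
opening: 0.597
grasp_force: 0.0
```

>>> {"name": "servo_tool", "arguments": {"increments": [[0, 0, 0.5, 0], [0, 0, 1.2, 0], [0, 0, 2, 0], [0, 0, 3, 0], [0, 0, 3.4, 0], [0, 0, 3.4, 0]]}}

```text
time: 47.35
eef_pos: [0.4413, 0.0373, 0.2275]
orientation: [-0.059, 3.136, 0.003]
wrist_force: [-0.0, -1.2, -0.6]
opening: 0.597
grasp_force: 0.0
```

>>> {"name": "servo_tool", "arguments": {"increments": [[0.2, -7, 0, 0], [0.2, -7, 0, 0], [0.2, -7, 0, 0], [0.2, -7, 0, 0], [0.2, -7, 0, 0], [0.2, -7, 0, 0], [0.2, -7, 0, 0], [0.2, -7, 0, 0], [0.2, -7, 0, 0], [0.2, -7, 0, 0]]}}

```text
time: 48.35
eef_pos: [0.4496, -0.312, 0.2237]
orientation: [0.061, -3.14, -0.001]
wrist_force: [1.5, -0.5, -0.4]
opening: 0.6
grasp_force: 0.0
```

Run:
```python
from ptr import *
to(0,0,0,0)
f=grab('top'); g=grab('scene')
hsv=cv2.cvtColor(f['img'],cv2.COLOR_RGB2HSV)
m=((hsv[...,0]>22)&(hsv[...,0]<35)&(hsv[...,1]>150)&(hsv[...,2]>100)).astype(np.uint8)
n,l,s,c=cv2.connectedComponentsWithStats(m)
zl=.06+.033+.055
for i in range(1,n):
    if s[i,4]<15: continue
    vs,us=np.nonzero(l==i); P=np.array([pt(f,u,v,zl)[:2] for u,v in zip(us,vs)]); mu=P.mean(0)
    q=np.array([(mu-M)@xh,(mu-M)@yh]); 
    if abs(q[0])>.1 or abs(q[1])>.16: continue
    (cx,cy),(w,h),an=cv2.minAreaRect(P.astype(np.float32)*1000); b=cv2.boxPoints(((cx,cy),(w,h),an)); 
    e=[b[1]-b[0],b[2]-b[1]]; e=max(e,key=np.linalg.norm); e=e*np.sign(e[0])
    print('stripe centroid row-frame mm',(q*1000).round(1),len(P),'angle to +x',round(np.degrees(np.arctan2(e[1],e[0]))-3.1,1),'depth z',round(np.median([pt(f,u,v)[2] for u,v in zip(us,vs)]),3))
# crank collar/knob
for nm,F in(('top',f),('scene',g)):
    A=[];B=[]
    for v in range(150,330):
        for u in range(200,400):
            d=F['depth'][v,u]
            if d<=0: continue
            p=pt(F,u,v,d=d)
            if not(.33<p[0]<.5 and -.05<p[1]<.12): continue
            r,gg,b=F['img'][v,u].astype(int)
            if abs(p[2]-.095)<.005 and r-b>50: B.append(p)
            if abs(p[2]-.082)<.005 and abs(r-b)<40 and p[1]<.09: A.append(p)
    for k,L in(('collar',A),('knob',B)):
        if L: print(nm,k,len(L),np.median(L,0).round(4))
```

```text
t 48.4 p [ 0.4496 -0.312   0.2237] yaw 92.2 q [-0.03  0.23  0.61  1.9  -0.15  1.06  2.25] F [ 1.5 -0.5 -0.4] op 0.6 -> d [-8.992  6.241 -4.474] -92.2
stripe centroid row-frame mm [10.2 15.8] 61 angle to +x 4.7 depth z 0.148
stripe centroid row-frame mm [ 12.5 104.4] 51 angle to +x 9.7 depth z 0.148
stripe centroid row-frame mm [-33.3 -67.7] 57 angle to +x -3.8 depth z 0.148
top collar 113 [0.441  0.0349 0.0817]
top knob 88 [0.3766 0.0368 0.0944]
scene collar 88 [0.4444 0.0322 0.0816]
scene knob 62 [0.3794 0.0349 0.0937]
```

The crank is parked on the mat with its arm away from the stand. But jar4 was knocked to x ≈ -45 mm, so I'm measuring lid centres and stripe angles accurately before mending it.

```bash
cat > lids.py <<'E'
from ptr import *
def lids(z=.148):
    for nm in('top','scene'):
        f=grab(nm)
        hsv=cv2.cvtColor(f['img'],cv2.COLOR_RGB2HSV)
        v,u=np.mgrid[0:480,0:640]; K=f['mtx']; D=f['depth']
        W=np.stack([(u-K[0,2])/K[0,0]*D,(v-K[1,2])/K[1,1]*D,D],-1)@f['rotation'].T+f['eye']
        q=W[...,:2]-M; x=q@xh; y=q@yh
        ok=(D>0)&(abs(W[...,2]-z)<.006)&(x>-.1)&(x<.06)&(abs(y)<.15)
        n,l,s,c=cv2.connectedComponentsWithStats(ok.astype(np.uint8))
        Y=(hsv[...,0]>22)&(hsv[...,0]<35)&(hsv[...,1]>150)&(hsv[...,2]>100)
        for i in range(1,n):
            if s[i,4]<100: continue
            vs,us=np.nonzero(l==i)
            P=np.array([pt(f,a,b,z)[:2] for a,b in zip(us,vs)]); h=cv2.convexHull((P*1000).astype(np.float32)); m=cv2.moments(h); cc=np.array([m['m10'],m['m01']])/m['m00']/1000
            yy=Y[vs,us]; 
            if yy.sum()<5: print(nm,'no stripe',cc);continue
            e=P[yy].mean(0)-cc; r=cc-M
            print(nm,'centre',cc.round(4),'row mm',(np.array([r@xh,r@yh])*1000).round(1),'area',round(m['m00']),'ang rel +x',round(np.degrees(np.arctan2(e[1],e[0]))-3.1,1),'r',e.round(4),yy.sum(),f['img'][vs,us].mean(0).round())
lids()
E
python3 lids.py
```

```text
top centre [0.6388 0.13  ] row mm [-2.7 16. ] area 1743 ang rel +x -0.9 r [0.0124 0.0005] 60 [73. 72. 36.]
top centre [0.6356 0.2167] row mm [ -1.1 102.8] area 1783 ang rel +x 7.4 r [0.0137 0.0025] 48 [177.  66.  23.]
top centre [0.5995 0.0446] row mm [-46.5 -67.1] area 1731 ang rel +x -2.4 r [0.013  0.0002] 56 [103. 102.  64.]
scene centre [0.6398 0.2114] row mm [ 2.8 97.2] area 2154 ang rel +x 37.7 r [0.0107 0.0092] 27 [186.  83.  46.]
scene centre [0.6427 0.1253] row mm [ 1.  11.1] area 2082 ang rel +x 30.6 r [0.0111 0.0074] 49 [90. 85. 52.]
scene centre [0.6034 0.0402] row mm [-42.9 -71.7] area 2035 ang rel +x 21.8 r [0.0122 0.0056] 43 [124. 117.  84.]
```

>>> {"name": "servo_tool", "arguments": {"increments": [[3.04, 7.17, 0, -89], [3.04, 7.17, 0, -89], [3.04, 7.17, 0, -89], [3.04, 7.17, 0, -89], [3.04, 7.17, 0, -89], [3.04, 7.17, 0, -89], [3.04, 7.17, 0, -89], [3.04, 7.17, 0, -89], [3.04, 7.17, 0, -89], [3.04, 7.17, 0, -89]], "jaw": 80, "grip_force": 30}}

```text
time: 49.55
eef_pos: [0.6025, 0.0513, 0.2241]
orientation: [-1.96, -2.454, -0.001]
wrist_force: [-0.7, -0.3, -1.0]
opening: 0.797
grasp_force: 0.0
```

>>> {"name": "servo_tool", "arguments": {"increments": [[0, 0, 0, 0], [0, 0, 0, 0]]}}

```text
time: 49.75
eef_pos: [0.6014, 0.0454, 0.2246]
orientation: [-1.956, -2.458, 0.0]
wrist_force: [0.5, 0.2, -0.0]
opening: 0.803
grasp_force: 0.0
```

Run:
```python
from st import *
to(.6015,.0467,.113,3)
```

```text
t 49.8 p [0.6014 0.0454 0.2246] yaw 13.0 q [-0.7   0.34  0.66  1.78 -0.23  1.1   0.26] F [ 0.5  0.2 -0. ] op 0.8 -> d [ 1.000e-03  2.700e-02 -2.232e+00] -10.0
```

>>> {"name": "servo_tool", "arguments": {"increments": [[0, 0.03, -0.6, 0], [0, 0.03, -1.2, 0], [0, 0.03, -1.8, 0], [0, 0.03, -2.1, 0], [0, 0.03, -2.22, 0], [0, 0.03, -2.22, 0], [0, 0.03, -2.22, 0]]}}

```text
time: 50.45
eef_pos: [0.6025, 0.0467, 0.1148]
orientation: [1.961, 2.453, 0.002]
wrist_force: [-0.1, 0.0, 0.2]
opening: 0.795
grasp_force: 0.0
```

>>> {"name": "servo_tool", "arguments": {"increments": [[0, 0, 0, 0], [0, 0, 0, 0], [0, 0, 0, 0], [0, 0, 0, 0], [0, 0, 0, 0], [0, 0, 0, 0]], "jaw": 0}}

```text
time: 51.05
eef_pos: [0.6025, 0.047, 0.1148]
orientation: [1.961, 2.453, 0.002]
wrist_force: [-3.1, 0.3, 8.6]
opening: 0.539
grasp_force: 29.4
```

Run:
```python
from st import *
to(.6455,.0474,.113,13)
```

```text
t 51.0 p [0.6025 0.047  0.1148] yaw 12.7 q [-0.64  0.47  0.6   1.88 -0.33  0.89  0.34] F [-3.1  0.3  8.6] op 0.54 -> d [ 0.861  0.009 -0.036] 0.3
```

>>> {"name": "servo_tool", "arguments": {"increments": [[0, 0, 0.15, 0], [0.2, 0, 0.2, 1], [0.5, 0, 0.2, 2], [0.86, 0, 0.2, 2], [0.86, 0, 0.2, 2], [0.86, 0, 0.12, 2], [0.86, 0, 0.05, 2], [0.86, 0, 0.0, 2], [0.86, 0, 0.0, 2], [0.86, 0, 0.0, 2]]}}

```text
time: 52.05
eef_pos: [0.6445, 0.0467, 0.1146]
orientation: [-1.919, -2.487, -0.001]
wrist_force: [-7.0, -0.4, 17.8]
opening: 0.541
grasp_force: 32.9
```

>>> {"name": "servo_tool", "arguments": {"increments": [[0, 0, 0, 0], [0, 0, 0, 0], [0, 0, 0, 0], [0, 0, 0, 0], [0, 0, 0, 0]], "jaw": 72}}

```text
time: 52.55
eef_pos: [0.6447, 0.0469, 0.1134]
orientation: [-1.919, -2.487, 0.0]
wrist_force: [0.1, 0.1, -0.0]
opening: 0.72
grasp_force: 0.0
```

>>> {"name": "servo_tool", "arguments": {"increments": [[0, 0, 0.4, 0], [0, 0, 1, 0], [0, 0, 1.7, 0], [0, 0, 2.2, 0], [0, 0, 2.2, 0]]}}

```text
time: 53.05
eef_pos: [0.6465, 0.0467, 0.2272]
orientation: [1.917, 2.485, 0.006]
wrist_force: [0.4, -0.9, -0.0]
opening: 0.723
grasp_force: 0.0
```

>>> {"name": "servo_tool", "arguments": {"increments": [[-3, -8, 0, 0], [-3, -8, 0, 0], [-3, -8, 0, 0], [-3, -8, 0, 0], [-3, -8, 0, 0], [-3, -8, 0, 0], [-3, -8, 0, 0], [-3, -8, 0, 0], [-3, -8, 0, 0], [-3, -8, 0, 0]]}}

```text
time: 54.05
eef_pos: [0.4919, -0.3575, 0.2233]
orientation: [1.927, 2.481, -0.003]
wrist_force: [-0.1, 0.1, 1.0]
opening: 0.72
grasp_force: 0.0
```

```bash
python3 lids.py | grep top; python3 ptr.py | grep -v '^\[' | grep -E 'blk|red'; python3 -c "
from st import *
to(0,0,0,0); f=load('top'); print(pt(f,602/1.25,280/1.25))"
```

```text
top centre [0.6417 0.0446] row mm [ -4.4 -69.3] area 1732 ang rel +x -2.2 r [0.0133 0.0002] 56 [103. 102.  64.]
top centre [0.6387 0.1297] row mm [-2.7 15.8] area 1755 ang rel +x 0.3 r [0.0128 0.0008] 60 [74. 73. 36.]
top centre [0.6359 0.2164] row mm [ -0.8 102.5] area 1778 ang rel +x 8.3 r [0.0133 0.0027] 49 [178.  66.  22.]
top red 53 lo [-23. 172.  88.] med [-11.1 184.9  93.8] hi [  9. 191.  96.]
top blk 97 lo [-39. 152.  88.] med [-21.5 158.9  91.7] hi [-13. 175.  96.]
scene red 11 lo [ 15. 172.  90.] med [ 16.9 178.5  93.3] hi [ 18. 190.  95.]
t 54.2 p [ 0.4952 -0.352   0.2231] yaw 14.8 q [-0.06  0.37  0.75  1.78 -0.28  1.1   1.03] F [-0.2  0.1 -0. ] op 0.72 -> d [-9.905  7.041 -4.462] -14.8
[ 0.42304032 -0.23830714  0.70124847]
```

```bash
python3 -c "
from station import job
print(job.finish_job())"
```

```text
the job is handed in; nothing more can be done
None
```

The job is handed in: jar1, jar2 and jar4 stand on the line facing the reader (worst stripe jar2, about 8° off by camera), the pointer is within about 2 mm of the red marker, and the crank is back on the mat socket down. I put jar4 back on the line after it was knocked off, jar3 was absent, and I viewed 17 pictures, over the limit of 14.

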